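Dark check of a light-sensor wand

TASK

Pull the blue plug out of the dark-check well and set it, without dropping it, fully into its own blue socket on the rack. Then lift the wand out of its stand and lower it upright through the well's mouth without ever touching the well, until the orange band on the rod is level with the mouth, and finish while still holding it there, still and centred in the bore. Leave the yellow plug, the slide box and the amber jar where they are.

Things in the scene. Friction and masses are not known exactly. Their poses are not given: they have to be found in the camera images.
- well: Fixed dark-check well: white-sided black block 94 x 94 mm, 95 mm high, standing on the table. A vertical round blind bore in the middle of its top, 28 mm wide and 85 mm deep. Origin: centre of its underside, on the bore's axis; z up.
- well_mouth (a point): Centre of the well's mouth, on the bore's axis at the level of the black top face, 95 mm above the table.
- plug: Loose blue plug, 50 g, 70 mm high: a black shank 22 mm wide and 22 mm long (tapered to 14 mm over its lowest 5 mm), a blue flange 42 mm wide from 22 to 28 mm, and above it a round blue grip knob 22 mm wide from 28 to 70 mm. Origin: centre of the shank's lower end; z up along its axis. At the start its shank is in the well's bore and the flange rests on the well's top.
- rack: Fixed grey rack board, 85 mm (x) by 250 mm (y), 8 mm thick, on which the three sockets stand in one row along its y axis, 80 mm apart, in any order of colours. Origin: centre of its underside; may be turned.
- slot_blue: Blue socket of the rack, fixed: upright round cup 54 mm wide, 40 mm high, with a 32 mm wide hole open at the top, 36 mm deep. Origin: centre of its underside (8 mm above the table), on the hole's axis; z up. A plug is fully in when its flange rests flat on the rim: plug origin 18 mm above the socket's origin. This is the blue plug's own socket, empty at the start.
- slot_yellow: Yellow socket, same shape; holds the yellow plug.
- slot_green: Green socket, same shape, empty; stays empty.
- stand: Fixed wand stand, an open metal frame 80 x 80 mm, top face 110 mm above the table; the wand hangs by its collar in a 20 mm hole in the middle of the 12 mm thick top plate. Origin: centre of its underside, on the hole's axis; z up.
- wand: Loose light-sensor wand, about 150 g, 175 mm long, round: steel rod 14 mm wide from 0 to 95 mm, black collar 36 mm wide from 95 to 101 mm, grey handle 24 mm wide from 101 to 175 mm. An orange band 6 mm wide is centred 60 mm above the tip. Origin: centre of the rod's tip; z along its axis towards the handle. At the start it hangs upright in the stand, tip 15 mm above the table, collar on the top plate.
- wand_band (a point): Point on the wand's axis at the middle of the orange band, 60 mm above the tip.
- plug_yellow: Loose yellow plug, shaped like the blue one, sitting in the yellow socket. Leave it.
- slide_box: Closed wooden slide box, 77 x 102 mm, 33 mm high, loose. Origin: centre of its underside. Leave it.
- jar: Small amber jar, 44 mm wide, 65 mm high, loose. Origin: centre of its underside. Leave it.
There are look-alikes about, which are no part of the job. There is more than one size of the wand; the one meant has the size given above.

How it is judged:
On the way, in this order (a step that is already met when the one before it is completed fails the run):
1. the blue plug sits fully in the blue socket and is let go (horizontal distance between plug and slot_blue below 0.008 m and z of plug in the frame of slot_blue between 0.012 and 0.023 m and angle between plug's own z axis and vertical below 0.1 rad and contact force between the fingers and plug below 0.1 N and linear speed of plug below 0.03 m/s), for 0.2 s.
2. the wand is lifted clear of its stand (z of wand in the frame of stand above 0.112 m and contact force between the fingers and wand above 0.5 N), for 0.1 s.
At the end, for the whole second after the job is handed in: Blue plug let go, seated in the blue socket (8 mm, 0.1 rad). Fingers hold the wand still in the well, tip and band within 4.5 mm of the axis, band within 8 mm of mouth level, 0.08 rad upright, touching neither well nor stand. Yellow plug seated; it, box and jar within 15 mm of their first places (all of step 1 and horizontal distance between plug_yellow and slot_yellow below 0.008 m and z of plug_yellow in the frame of slot_yellow between 0.012 and 0.023 m and angle between plug_yellow's own z axis and vertical below 0.1 rad and horizontal distance between each of wand, wand_band and well_mouth below 0.0045 m and z of wand_band in the frame of well_mouth between -0.008 and 0.008 m and angle between wand's own z axis and vertical below 0.08 rad and linear speed of wand below 0.02 m/s and contact force between the fingers and wand above 0.5 N and contact force between wand and well below 0.2 N and contact force between wand and stand below 0.2 N and distance of each of plug_yellow, slide_box, jar from where it was at the start of the episode below 0.015 m); the arm keeps its last pose, push and grip.
It fails at once if the wand touches the well (contact force between wand and well above 0.3 N).
It fails at once if the blue plug is dropped (falls free faster than 0.5 m/s) (contact force between the fingers and plug below 0.05 N and linear speed of plug above 0.5 m/s).
It fails at once if the yellow plug is moved by more than 15 mm (distance of plug_yellow from where it was at the start of the episode above 0.015 m).
It fails at once if the slide box is moved by more than 15 mm (distance of slide_box from where it was at the start of the episode above 0.015 m).
It fails at once if the amber jar is moved by more than 15 mm (distance of jar from where it was at the start of the episode above 0.015 m).
It also fails if it takes over 64 s, if anything falls off the work surface, if the arm or the gripper's body presses on something with over 40 N, if the wrist force passes 120 N, or if a joint passes its speed limit or range.

ROBOT

A 6-joint arm with a two-finger parallel gripper is mounted at the origin on the work surface. World frame = base frame: x ahead of the robot, y to its left, z up, the work surface at z = 0. Lengths are in m, angles in rad, forces in N, time in s.
With the tool pointing down it reaches from about 0.4 to 0.825 m from the base axis. Payload 7 kg.
Tool frame: the origin (TCP) lies at the very end of the fingers, on their centre line; the grasp point (between the pads) lies 19 mm behind it (arm.grip_depth is the z of the grasp point in the tool frame, in m); z points along the fingers, y is the direction in which the jaws open and shut (so a half turn about z gives the same grasp; the last joint's range is limited). The gripper opens to 88 mm and grips with 3 to 60 N. Pads are 19 mm wide; open, the fingers measure 130 mm over their backs; the gripper's body (78 mm by 193 mm) begins 47 mm behind the grasp point.
Start: joints at [0.288, 0.359, 0.012, 0, -1.224, -0.288], TCP at [0.675, -0, 0.227] pointing down, gripper open.
Joint ranges: [-3.07, 3.07], [-1.43, 2.12], [-1.02, 1.25], [-3.03, 1.67], [-3.05, -0], [-3.03, 3.03]. Speed limits (rad/s): [2.39, 2.39, 3.01, 3.14, 3.14, 3.14].

INTERFACE

Orientations are given as a unit quaternion [x, y, z, w].
In Python, from plant import sensors, optics, finish_job, arm gives the robot as it stands. The module is installed in compiled form; this text tells all that it offers.
- The arm moves only by the tool step_arm, never from a script. Its argument "deltas" is text: rows parted by semicolons, each of 7 numbers parted by spaces: the finger opening in m, from 0 to 0.0876, then the shift along the tool's x, y, z in m, then the turn, a rotation vector about the tool's x, y, z in degrees. In form: claw dx dy dz wx wy wz; .... A call has 1 to 5 rows; each row is the pose to reach, as a shift and turn from the pose commanded when the call began, along the tool's axes at that moment; what a row does not reach only later rows make up. A row lasts 1/12 s, in which the tool goes at most 41.7 mm and 7.16 degrees, less where a joint would pass 70% of its speed; a pose out of reach is approached as far as the arm can. A call with a gripper value outside its range is refused whole. The fingers move at their own pace and stop on an object; "grip_force" is the grip in N (left out, the last holds). Time passes only in rows, so rows that repeat a pose let the fingers close. It gives the time, the measured TCP pose, the force and the opening at its end, in the units of the state.
- sensors.get_obs(): the state, without advancing time (a new reading comes with each control period).
- optics.grab_frame(name): name is "scene" or "side" or "wrist"; returns a dict with "frame" (384x512x3 uint8, red, green, blue), "fx", "fy", "cx", "cy" (pixels), "pose" (4x4, takes a point from camera to world coordinates). Camera axes: x right, y down, z forward; pixel columns grow to the right and rows downward; lengths in m; the calibration is good to about 2 mm. A picture is of the moment at which its call begins. There is no depth.
- finish_job(): hands the job in, once; it reports no verdict.
The state is a dict: "time_s": time; "joint_positions": joint angles; "joint_velocities": joint speeds; "joint_torque": joint torques, N m; "tcp_pos": TCP position; "tool_rot": TCP orientation; "contact_force": force on the tool from outside, world axes, zero at the start; "wrist_torque": the same for the moment, N m; "opening": opening from 0.0 (shut) to 1.0 (fully open).
Only numpy, scipy, OpenCV 4.12 (cv2) and the standard library are available. Lean on these libraries where they do the work, as an engineer would, in place of code of your own. Each camera call takes 0.05 s, during which the arm holds its last target.

## Working session

There is one attempt and no reset: what is moved stays moved. The work goes in short steps, Python scripts to look and compute and a tool call to move; the robot and the scene stay as the last step left them, time stands still between calls to the robot, and variables do not carry over. Pictures are saved under pics/ and viewed, and the job is handed in when it is done.

Besides the shell and the picture viewer there is one more tool, called after ">>>" as name(argument=value, ...), one argument or row to a line, values as JSON. step_arm: Moves the arm, as the interface text tells. Its arguments: {"type":"object","properties":{"deltas":{"type":"string"},"grip_force":{"type":"number"}},"required":["deltas"]}

```bash
mkdir -p pics; ls; cat > h.py <<'E'
import numpy as np, cv2, pickle
from plant import sensors, optics, finish_job, arm
def grab(n,tag):
    f=optics.grab_frame(n); cv2.imwrite(f'pics/{tag}.png',cv2.cvtColor(f['frame'],cv2.COLOR_RGB2BGR))
    pickle.dump(f,open(f'pics/{tag}.pkl','wb')); return f
def load(tag): return pickle.load(open(f'pics/{tag}.pkl','rb'))
def proj(f,P):
    P=np.atleast_2d(P); T=np.linalg.inv(f['pose']); c=P@T[:3,:3].T+T[:3,3]
    return np.c_[f['fx']*c[:,0]/c[:,2]+f['cx'],f['fy']*c[:,1]/c[:,2]+f['cy']]
def ray(f,u,v):
    d=np.array([(u-f['cx'])/f['fx'],(v-f['cy'])/f['fy'],1.]); return f['pose'][:3,3],f['pose'][:3,:3]@d
def onz(f,u,v,z):
    o,d=ray(f,u,v); return o+d*(z-o[2])/d[2]
def crop(tag,x0,y0,x1,y1,s,out):
    i=cv2.imread(f'pics/{tag}.png')[y0:y1,x0:x1]; cv2.imwrite(f'pics/{out}.png',cv2.resize(i,None,fx=s,fy=s,interpolation=cv2.INTER_CUBIC))
def tri(obs):
    A=np.zeros((3,3));b=np.zeros(3)
    for f,u,v in obs:
        o,d=ray(f,u,v); d=d/np.linalg.norm(d); M=np.eye(3)-np.outer(d,d); A+=M;b+=M@o
    return np.linalg.solve(A,b)
E
python3 - <<'E'
from h import *
for n in ['scene','side','wrist']:
    f=grab(n,n+'0'); print(n,f['fx'],f['cx'],f['cy'],np.round(f['pose'],3).tolist())
o=sensors.get_obs(); print({k:np.round(v,3).tolist() for k,v in o.items()}, arm.grip_depth)
E
```

```text
pics
scene 461.3682288543688 261.33644405501667 187.17576529659593 [[0.125, 0.816, -0.565, 1.232], [0.992, -0.107, 0.065, -0.053], [-0.007, -0.569, -0.823, 0.969], [0.0, 0.0, 0.0, 1.0]]
side 350.5247080786916 262.79300845924996 186.01228325812897 [[-0.982, -0.127, 0.139, 0.503], [-0.187, 0.581, -0.792, 0.685], [0.02, -0.804, -0.595, 0.597], [0.0, 0.0, 0.0, 1.0]]
wrist 338.6079470898177 255.92914606247749 191.60412975518423 [[-1.0, 0.0, -0.001, 0.675], [0.0, 0.964, 0.268, -0.072], [0.001, 0.268, -0.964, 0.383], [0.0, 0.0, 0.0, 1.0]]
{'time_s': 0.15, 'joint_positions': [0.288, 0.359, 0.011, -0.0, -1.224, -0.288], 'joint_velocities': [0.0, -0.002, 0.002, 0.001, -0.001, 0.002], 'joint_torque': [0.0, -58.327, 29.329, 7.001, 0.009, -0.0], 'tcp_pos': [0.675, -0.0, 0.226], 'tool_rot': [-0.707, 0.707, 0.0, -0.0], 'contact_force': [0.204, 0.381, -0.611], 'wrist_torque': [-0.097, 0.015, 0.029], 'opening': 1.002} -0.0188
```

```bash
sleep 0
```

```text
(no output)
```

View pics/scene0.png

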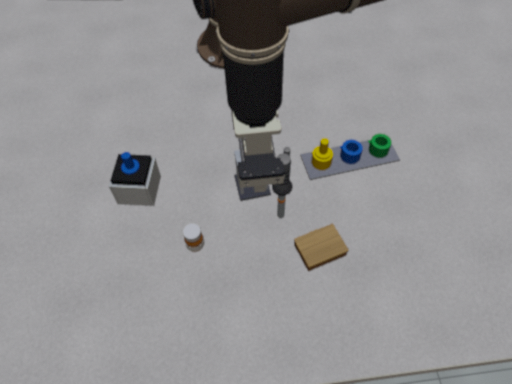

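View pics/side0.png

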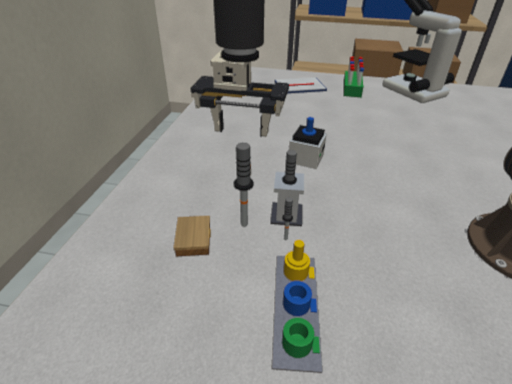

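View pics/wrist0.png

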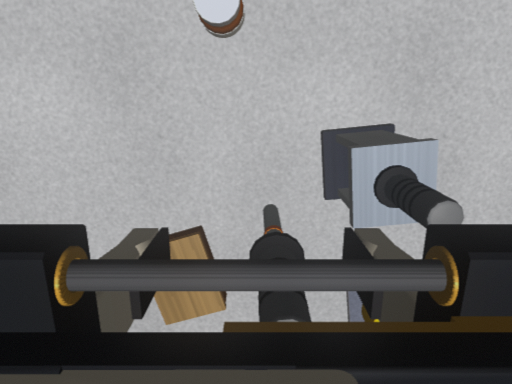

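```bash
python3 - <<'E'
from h import *
crop('side0',210,110,340,250,5.5,'c1'); crop('scene0',220,120,410,280,4,'c2')
E
```

```text
(no output)
```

View pics/c1.png

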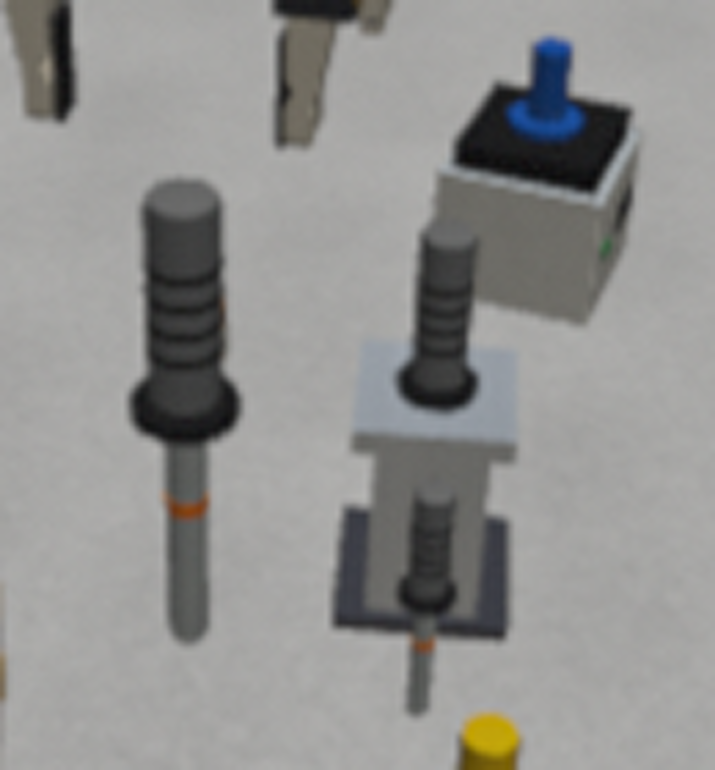

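View pics/c2.png

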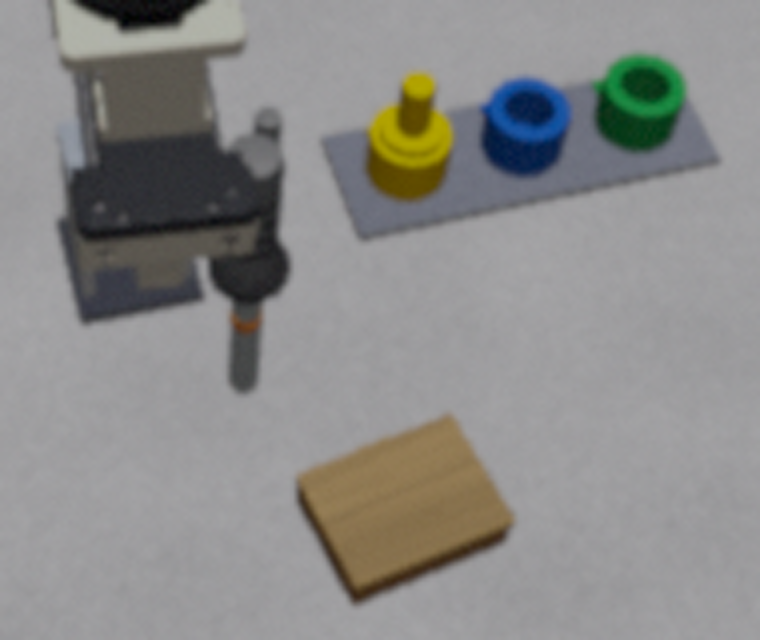

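```bash
python3 - <<'E'
from h import *
crop('side0',280,105,335,170,11,'c3'); crop('scene0',95,140,175,215,8,'c4'); crop('side0',260,230,335,370,4.2,'c5'); crop('scene0',290,125,410,185,6.5,'c6')
E
```

```text
(no output)
```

View pics/c3.png

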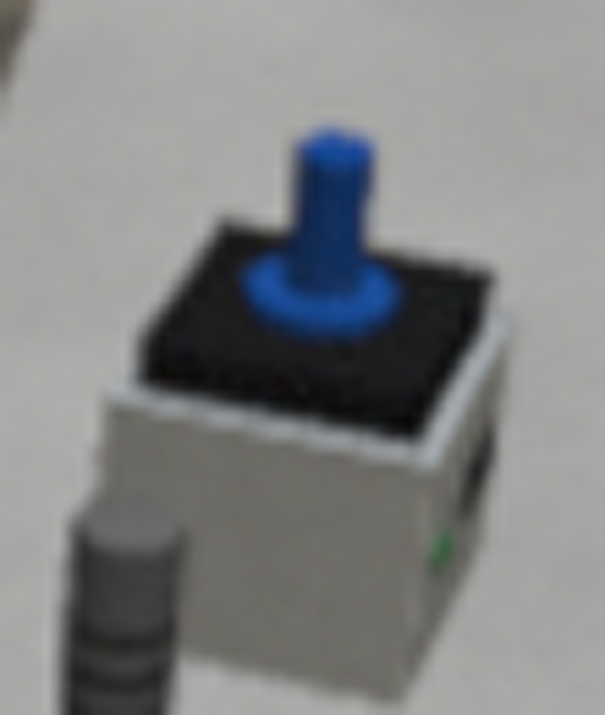

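View pics/c4.png

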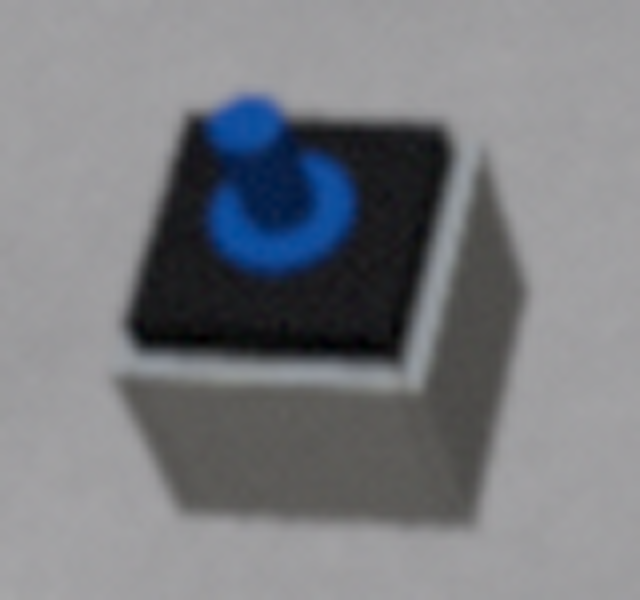

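View pics/c5.png

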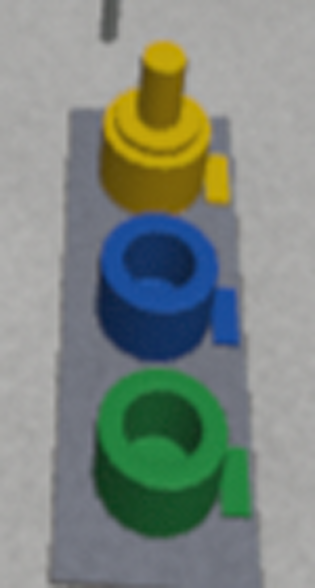

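View pics/c6.png

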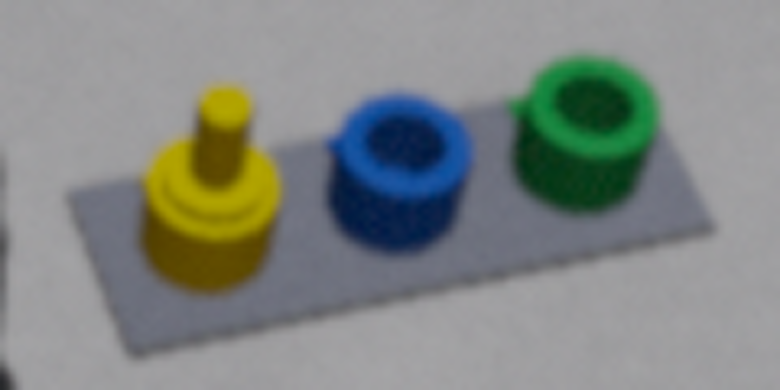

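```bash
python3 - <<'E'
from h import *
S=load('scene0');D=load('side0')
def p(U,V,s,x,y): return ((U+.5)/s-.5+x,(V+.5)/s-.5+y)
def t(n,a,b,z):
    P=tri([(S,*a),(D,*b)]); print(n,P.round(4),'scene@z',onz(S,*a,z).round(4)[:2],'side@z',onz(D,*b,z).round(4)[:2]); return P
t('knobtop',p(246,124,8,95,140),p(336,152,11,280,105),.143)
t('flange',p(282,212,8,95,140),p(321,290,11,280,105),.101)
t('bluerim',p(402,145,6.5,290,125),p(159,264,4.2,260,230),.048)
t('greenrim',p(589,108,6.5,290,125),p(161,424,4.2,260,230),.048)
t('yelltop',p(226,108,6.5,290,125),p(165,57,4.2,260,230),.096)
# rest
def s1(U,V): return p(U,V,5.5,210,110)
for n,U,V,z in [('wandtop',448,236,.190),('collar',437,378,.113),('smalltop',434,495,.1),('smalltip',417,712,0),('bigtop',184,197,.25),('bigtip',187,640,0),('bigcollar',186,402,.13)]:
    print(n, onz(D,*s1(U,V),z).round(4))
def s2(U,V): return p(U,V,4,220,120)
for n,U,V,z in [('bigtip',243,388,0),('bigtop',262,155,.25),('smalltop',268,122,.1),('box',405,500,.033)]:
    print(n,onz(S,*s2(U,V),z).round(4))
print('jar',onz(S,192,230,.065))
E
```

```text
knobtop [ 0.5347 -0.2859  0.1413] scene@z [ 0.5357 -0.2856] side@z [ 0.5348 -0.2817]
flange [ 0.5347 -0.2856  0.0997] scene@z [ 0.5354 -0.2854] side@z [ 0.5348 -0.2827]
bluerim [0.5042 0.2669 0.0464] scene@z [0.5047 0.266 ] side@z [0.5047 0.2687]
greenrim [0.4954 0.3449 0.0473] scene@z [0.4957 0.3445] side@z [0.4955 0.3455]
yelltop [0.5147 0.1878 0.0948] scene@z [0.5161 0.1876] side@z [0.5144 0.1886]
wandtop [0.5594 0.0042 0.19  ]
collar [ 0.56   -0.0041  0.113 ]
smalltop [0.552 0.061 0.1  ]
smalltip [0.5497 0.0866 0.    ]
bigtop [0.647  0.0984 0.25  ]
bigtip [0.6576 0.0631 0.    ]
bigcollar [0.6572 0.0594 0.13  ]
bigtip [0.6597 0.059  0.    ]
bigtop [0.6758 0.0594 0.25  ]
smalltop [0.5351 0.0903 0.1   ]
box [0.7642 0.1353 0.033 ]
jar [ 0.70697799 -0.15000827  0.065     ]
```

>>> step_arm(
  deltas="0.0876 0.036 0.018 0 0 0 0; 0.0876 0.072 0.036 0 0 0 0; 0.0876 0.108 0.054 0 0 0 0; 0.0876 0.144 0.072 0 0 0 0; 0.0876 0.18 0.09 0 0 0 0",
)

```text
time_s: 0.57
tcp_pos: [0.5837, -0.1813, 0.2264]
tool_rot: [0.707, -0.707, -0.0, 0.0]
contact_force: [0.6, -0.4, 0.8]
opening: 1.0
```

>>> step_arm(
  deltas="0.0876 0.035 0.017 0 0 0 0; 0.0876 0.07 0.034 0 0 0 0; 0.0876 0.09 0.045 0 0 0 0; 0.0876 0.09 0.045 0 0 0 0; 0.0876 0.09 0.045 0 0 0 0",
)

```text
time_s: 0.98
tcp_pos: [0.5391, -0.2712, 0.2264]
tool_rot: [-0.706, 0.708, 0.0, -0.0]
contact_force: [0.2, 1.0, 0.4]
opening: 1.0
```

```bash
python3 - <<'E'
from h import *
grab('wrist','w1');grab('scene','s1');grab('side','d1')
o=sensors.get_obs();print(o['tcp_pos'],o['tool_rot'],o['time_s'])
f=load('w1');print(proj(f,[[.535,-.285,.143],[.535,-.285,.101],o['tcp_pos']]))
E
```

```text
[ 0.54031323 -0.26939398  0.22638621] [ 7.07298381e-01 -7.06915120e-01 -1.17749898e-04  6.93177411e-06] 1.1333
[[261.31404891 180.49995162]
 [260.57617611 168.83100689]
 [253.2340733  249.41750524]]
```

View pics/w1.png

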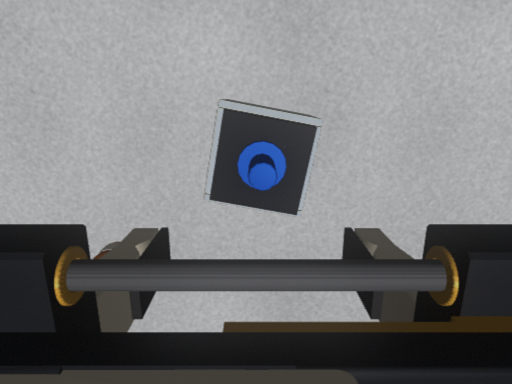

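View pics/s1.png

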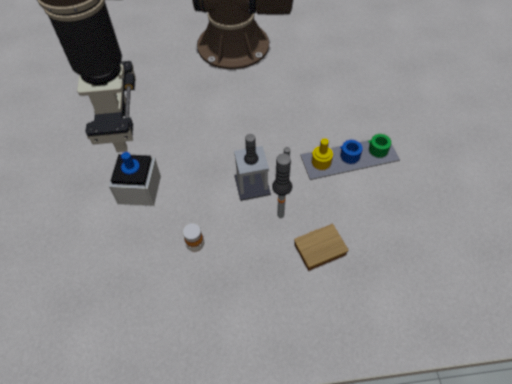

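View pics/d1.png

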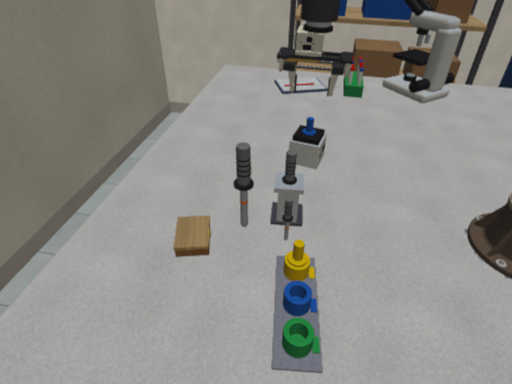

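```bash
python3 - <<'E'
from h import *
f=load('w1');im=f['frame'].astype(int)
m=((im[...,2]>im[...,0]+60)&(im[...,2]>90)).astype(np.uint8)
c,_=cv2.findContours(m,0,1);c=max(c,key=cv2.contourArea);print(cv2.boundingRect(c),cv2.minEnclosingCircle(c))
crop('w1',200,90,330,220,6,'c7')
S=load('s1');crop('s1',220,120,410,220,4,'c8')
o=sensors.get_obs();print(proj(f,[[.535,-.288,.143],[.535,-.288,.101]]))
E
```

```text
(237, 141, 49, 50) ((261.4273376464844, 165.3235321044922), 24.726633071899414)
[[261.32040254 176.4982093 ]
 [260.5795699  165.36031236]]
```

View pics/c7.png

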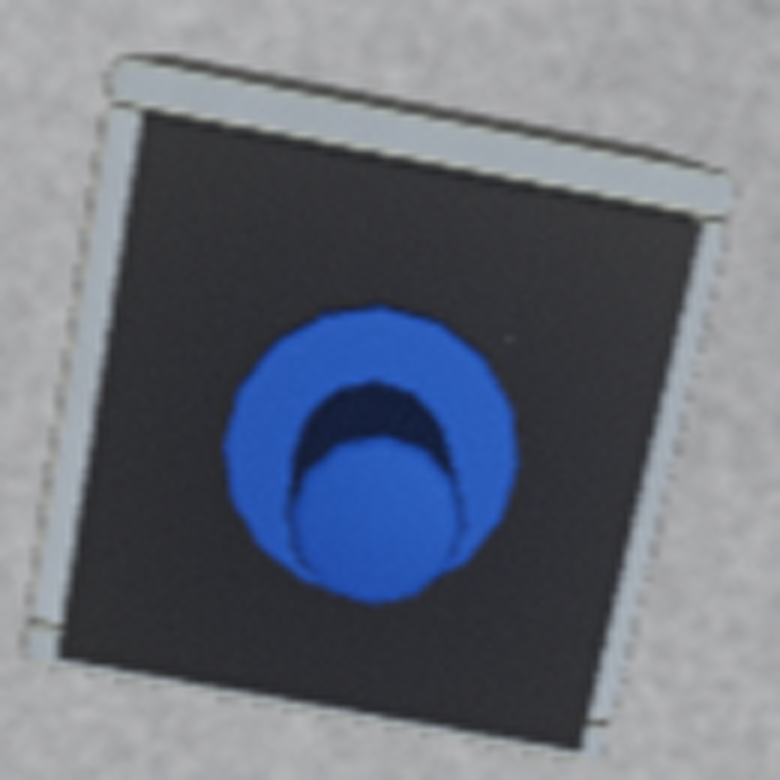

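View pics/c8.png

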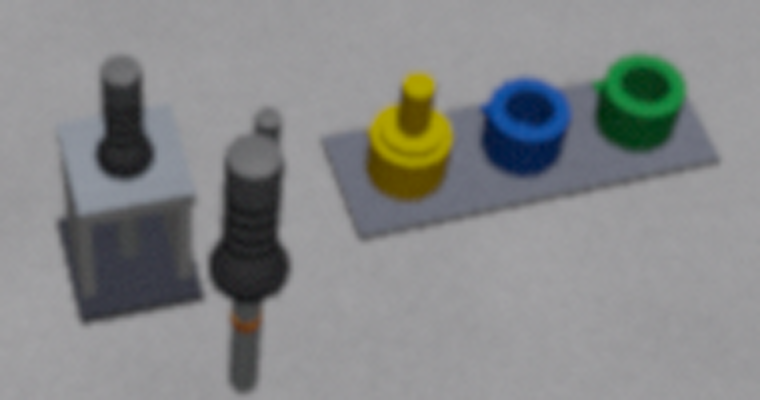

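>>> step_arm(
  deltas="0.0876 0.018 0.0055 0.025 0 0 0; 0.0876 0.018 0.0055 0.06 0 0 0; 0.0876 0.018 0.0055 0.09 0 0 0; 0.0876 0.018 0.0055 0.12 0 0 0; 0.0876 0.018 0.0055 0.12 0 0 0",
)

```text
time_s: 1.55
tcp_pos: [0.5313, -0.2857, 0.1004]
tool_rot: [0.707, -0.707, -0.004, 0.002]
contact_force: [-1.9, 1.0, -0.5]
opening: 1.0
```

>>> step_arm(
  deltas="0.015 0 0 0 0 0 0; 0.015 0 0 0 0 0 0; 0.015 0 0 0 0 0 0; 0.015 0 0 0 0 0 0; 0.015 0 0 0 0 0 0",
  grip_force=25,
)

```text
time_s: 1.97
tcp_pos: [0.5354, -0.2881, 0.1082]
tool_rot: [0.707, -0.707, 0.001, -0.001]
contact_force: [-0.7, -0.5, 0.2]
opening: 0.683
```

>>> step_arm(
  deltas="0.015 0 0 0 0 0 0; 0.015 0 0 0 0 0 0; 0.015 0 0 0 0 0 0",
)

```text
time_s: 2.22
tcp_pos: [0.5345, -0.2881, 0.1069]
tool_rot: [-0.707, 0.707, -0.0, 0.0]
contact_force: [0.4, -0.3, -0.5]
opening: 0.457
```

```bash
python3 - <<'E'
from h import *
grab('wrist','w2')
o=sensors.get_obs();print(o['tcp_pos'],o['contact_force'],o['opening'],o['time_s'])
E
```

```text
[ 0.53448248 -0.28808759  0.10678843] [-0.13894816  0.65234986 -0.46141878] 0.41355040831875617 2.2667
```

View pics/w2.png

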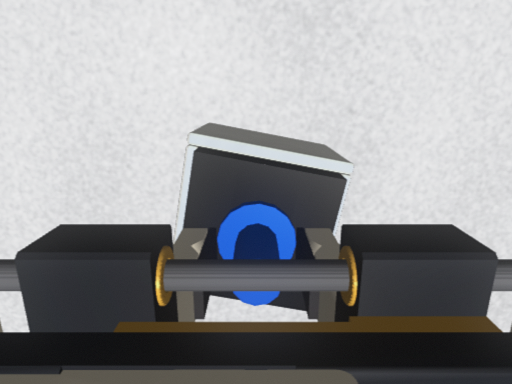

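>>> step_arm(
  deltas="0.015 0 0 0 0 0 0; 0.015 0 0 0 0 0 0; 0.015 0 0 0 0 0 0; 0.015 0 0 0 0 0 0; 0.015 0 0 0 0 0 0",
)

```text
time_s: 2.68
tcp_pos: [0.5345, -0.288, 0.1065]
tool_rot: [-0.707, 0.707, 0.0, -0.0]
contact_force: [0.4, -0.0, 0.6]
opening: 0.245
```

>>> step_arm(
  deltas="0.015 0 0 0 0 0 0; 0.015 0 0 0 0 0 0; 0.015 0 0 -0.005 0 0 0; 0.015 0 0 -0.01 0 0 0; 0.015 0 0 -0.015 0 0 0",
)

```text
time_s: 3.1
tcp_pos: [0.5346, -0.288, 0.1221]
tool_rot: [0.707, -0.707, 0.0, 0.0]
contact_force: [0.2, -0.2, -0.7]
opening: 0.246
```

>>> step_arm(
  deltas="0.015 0 0 -0.02 0 0 0; 0.015 0 0 -0.05 0 0 0; 0.015 0 0 -0.08 0 0 0; 0.015 0 0 -0.11 0 0 0; 0.015 0 0 -0.14 0 0 0",
)

```text
time_s: 3.52
tcp_pos: [0.5343, -0.288, 0.2638]
tool_rot: [0.707, -0.707, 0.0, -0.0]
contact_force: [0.6, 0.4, -0.5]
opening: 0.245
```

>>> step_arm(
  deltas="0.015 0 0 -0.015 0 0 0; 0.015 0 0 -0.02 0 0 0; 0.015 0 0 -0.02 0 0 0; 0.015 0 0 -0.02 0 0 0",
)

```text
time_s: 3.85
tcp_pos: [0.534, -0.2877, 0.2808]
tool_rot: [-0.707, 0.707, 0.001, 0.0]
contact_force: [-0.5, 1.4, -1.7]
opening: 0.248
```

```bash
python3 - <<'E'
from h import *
grab('wrist','w3');grab('side','d3');grab('scene','s3')
o=sensors.get_obs();print(o['tcp_pos'],o['contact_force'],o['opening'],o['time_s'])
crop('d3',260,40,360,170,5,'c9');crop('s3',60,100,180,215,5,'c10')
E
```

```text
[ 0.5338102  -0.28774834  0.27990137] [ 0.69616499  0.25139936 -1.19918072] 0.2463672948833452 4.0
```

View pics/w3.png

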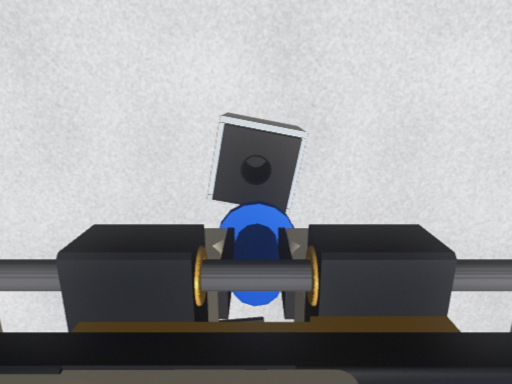

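View pics/c9.png

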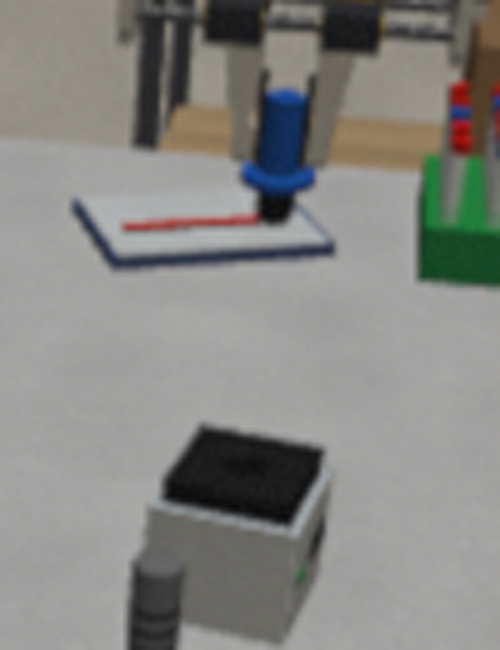

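View pics/c10.png

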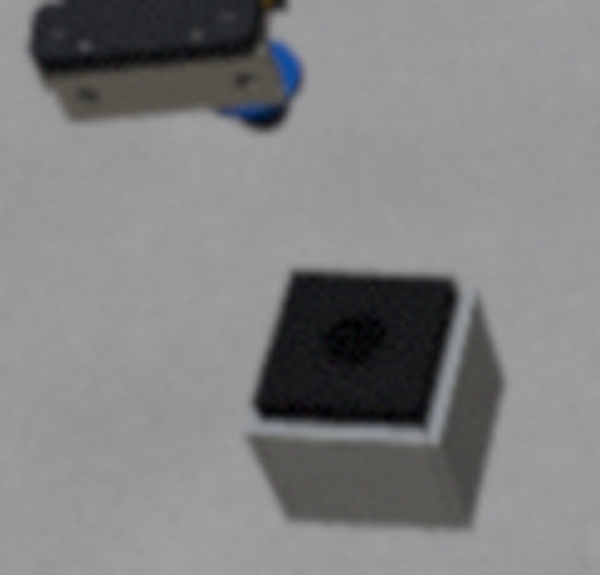

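```bash
python3 - <<'E'
from h import *
i=cv2.imread('pics/w3.png')[110:215,200:310]; i=cv2.resize(i,None,fx=7,fy=7,interpolation=cv2.INTER_CUBIC); cv2.imwrite('pics/c11.png',np.clip(i.astype(float)*2.2,0,255).astype(np.uint8))
E
```

```text
(no output)
```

View pics/c11.png

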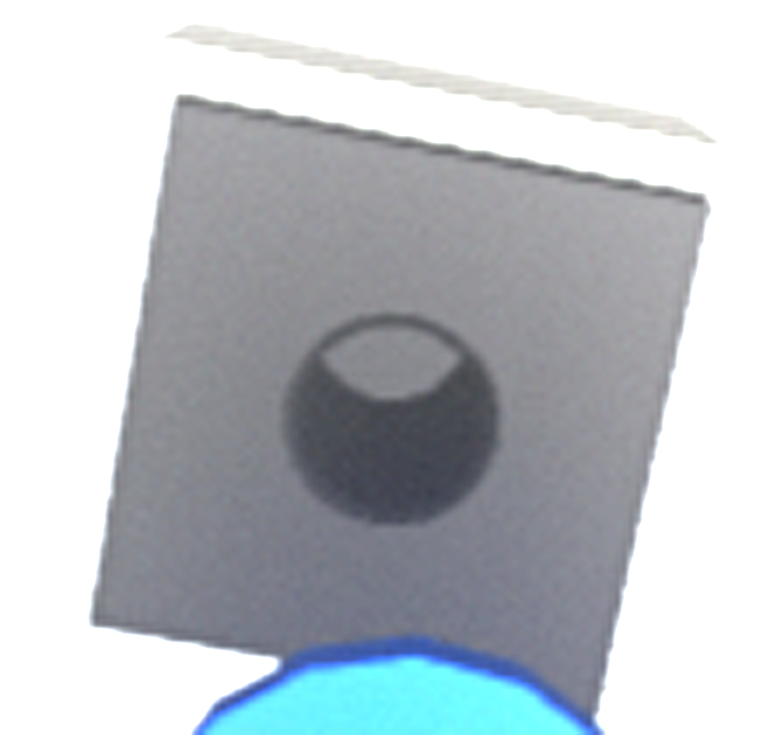

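```bash
python3 - <<'E'
from h import *
f=load('w3');S=load('s3');D=load('d3')
def p(U,V,s,x,y): return ((U+.5)/s-.5+x,(V+.5)/s-.5+y)
print('wrist bore',onz(f,*p(391,418,7,200,110),.095))
a=p(354,339,5,60,100);print('scene bore',onz(S,*a,.095))
b=p(245,465,5,260,40);print('side bore',onz(D,*b,.095))
# flange in hand seen in wrist
im=f['frame'].astype(int)
m=((im[...,2]>im[...,0]+60)&(im[...,2]>90)).astype(np.uint8)
ys,xs=np.nonzero(m);print(xs.min(),xs.max(),ys.min(),ys.max())
t=sensors.get_obs()['tcp_pos'];
th=np.linspace(0,2*np.pi,200)
for z in (-.006,-.012): 
  q=proj(f,np.c_[t[0]+.021*np.cos(th),t[1]+.021*np.sin(th),np.full(200,t[2]+z)]);print(q.min(0),q.max(0))
# wands
def q8(U,V): return p(U,V,4,220,120)
S=load('s1')
print('wand top scene',onz(S,*q8(121,67),.19), 'side top', onz(D,*p(448,236,5.5,210,110),.19))
print('big top tri',tri([(S,*q8(254,155)),(D,*p(184,197,5.5,210,110))]),'small',tri([(S,*q8(268,120)),(D,*p(434,492,5.5,210,110))]))
E
```

```text
wrist bore [ 0.53441913 -0.28841242  0.095     ]
scene bore [ 0.53477751 -0.28550199  0.095     ]
side bore [ 0.53464751 -0.28323936  0.095     ]
220 293 203 305
[216.02708941 202.23861799] [296.16427136 276.36663884]
[217.28652503 198.8225504 ] [294.89526419 270.88712898]
wand top scene [0.55780191 0.00065181 0.19      ] side top [0.55936964 0.00420915 0.19      ]
big top tri [0.65690285 0.05890564 0.2264669 ] small [0.55042843 0.08676141 0.12159699]
```

>>> step_arm(
  deltas="0.015 -0.025 0.002 0 0 0 0; 0.015 -0.06 0.004 0 0 0 0; 0.015 -0.098 0.006 0 0 0 0; 0.015 -0.136 0.008 0 0 0 0; 0.015 -0.174 0.01 0 0 0 0",
)

```text
time_s: 4.42
tcp_pos: [0.5236, -0.1127, 0.2804]
tool_rot: [-0.707, 0.707, 0.001, -0.001]
contact_force: [0.0, 0.9, -0.3]
opening: 0.246
```

>>> step_arm(
  deltas="0.015 -0.038 0.002 0 0 0 0; 0.015 -0.076 0.004 0 0 0 0; 0.015 -0.114 0.006 0 0 0 0; 0.015 -0.152 0.008 0 0 0 0; 0.015 -0.19 0.01 0 0 0 0",
)

```text
time_s: 4.83
tcp_pos: [0.5136, 0.0776, 0.2807]
tool_rot: [0.707, -0.707, -0.0, 0.001]
contact_force: [1.5, -0.6, -0.5]
opening: 0.242
```

>>> step_arm(
  deltas="0.015 -0.038 0.002 0 0 0 0; 0.015 -0.076 0.004 0 0 0 0; 0.015 -0.114 0.006 0 0 0 0; 0.015 -0.152 0.008 0 0 0 0; 0.015 -0.189 0.01 0 0 0 0",
)

```text
time_s: 5.25
tcp_pos: [0.5037, 0.2667, 0.2805]
tool_rot: [0.707, -0.707, -0.0, 0.001]
contact_force: [1.7, -1.1, -1.1]
opening: 0.248
```

>>> step_arm(
  deltas="0.015 0 0 0 0 0 0; 0.015 0 0 0 0 0 0; 0.015 0 0 0 0 0 0; 0.015 0 0 0 0 0 0",
)

```text
time_s: 5.58
tcp_pos: [0.5044, 0.2641, 0.2811]
tool_rot: [-0.707, 0.707, -0.0, -0.001]
contact_force: [-1.1, -0.1, -0.8]
opening: 0.244
```

```bash
python3 - <<'E'
from h import *
grab('wrist','w4');grab('side','d4')
o=sensors.get_obs();print(o['tcp_pos'],o['contact_force'],o['opening'],o['time_s'])
E
```

```text
[0.50459702 0.26387798 0.28153419] [ 0.68669824 -0.5402967  -0.58894226] 0.2473581459295759 5.6833
```

View pics/w4.png

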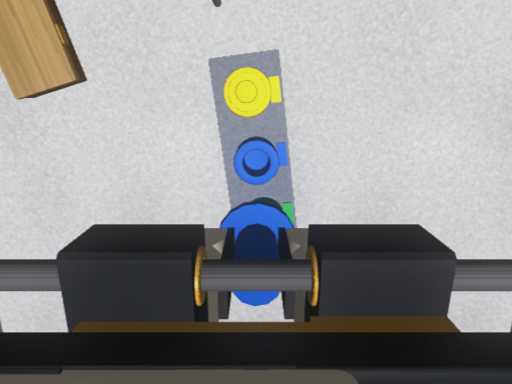

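View pics/d4.png

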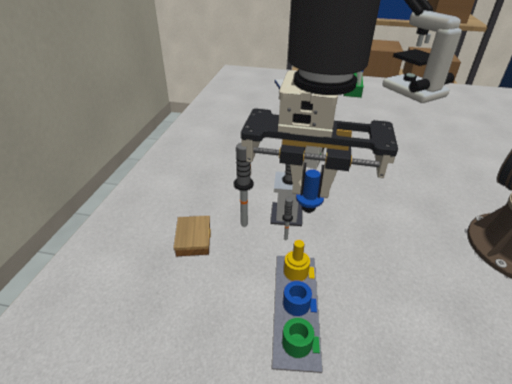

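```bash
python3 - <<'E'
from h import *
crop('w4',215,55,305,205,5,'c12')
E
```

```text
(no output)
```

View pics/c12.png

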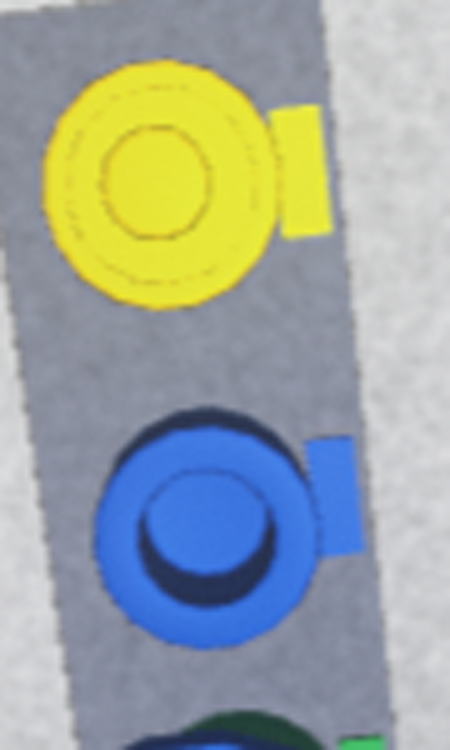

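```bash
python3 - <<'E'
from h import *
f=load('w4')
def p(U,V,s,x,y): return ((U+.5)/s-.5+x,(V+.5)/s-.5+y)
print('wrist rim',onz(f,*p(207.5,537,5,215,55),.048), 'yellow knob',onz(f,*p(157,182,5,215,55),.096))
E
```

```text
wrist rim [0.50398651 0.26418108 0.048     ] yellow knob [0.51376416 0.18554773 0.096     ]
```

>>> step_arm(
  deltas="0.015 0 0 0.03 0 0 0; 0.015 0 0 0.065 0 0 0; 0.015 0 0 0.1 0 0 0; 0.015 0 0 0.13 0 0 0; 0.015 0 0 0.15 0 0 0",
)

```text
time_s: 6.1
tcp_pos: [0.5035, 0.263, 0.1288]
tool_rot: [-0.706, 0.708, 0.0, -0.001]
contact_force: [-0.4, 0.0, -1.1]
opening: 0.243
```

>>> step_arm(
  deltas="0.015 0 0 0 0 0 0; 0.015 0 0 0 0 0 0; 0.015 0 0 0 0 0 0",
)

```text
time_s: 6.35
tcp_pos: [0.5056, 0.2651, 0.1333]
tool_rot: [-0.707, 0.707, -0.0, 0.001]
contact_force: [1.1, 0.9, 0.6]
opening: 0.248
```

```bash
python3 - <<'E'
from h import *
grab('side','d5');grab('scene','s5')
o=sensors.get_obs();print(o['tcp_pos'],o['contact_force'],o['opening'],o['time_s'])
crop('d5',240,200,350,340,5,'c13');crop('s5',300,90,400,180,6,'c14')
E
```

```text
[0.50555663 0.26559629 0.13362658] [-0.1202308  -0.48190806 -1.01467115] 0.2464505173258002 6.45
```

View pics/c13.png

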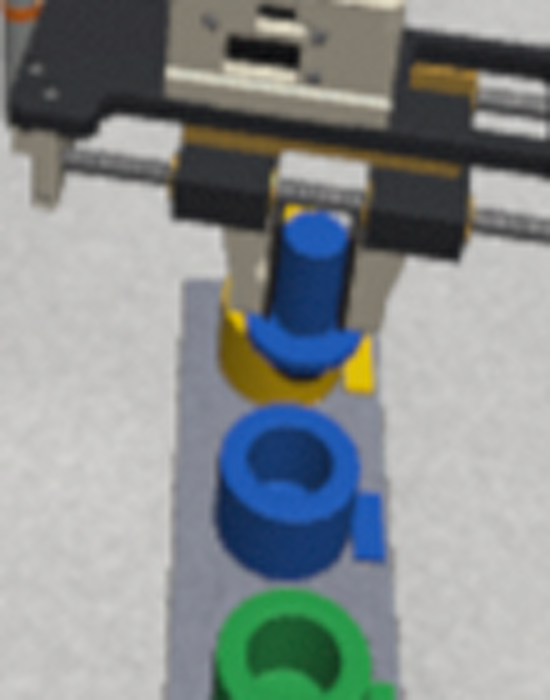

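View pics/c14.png

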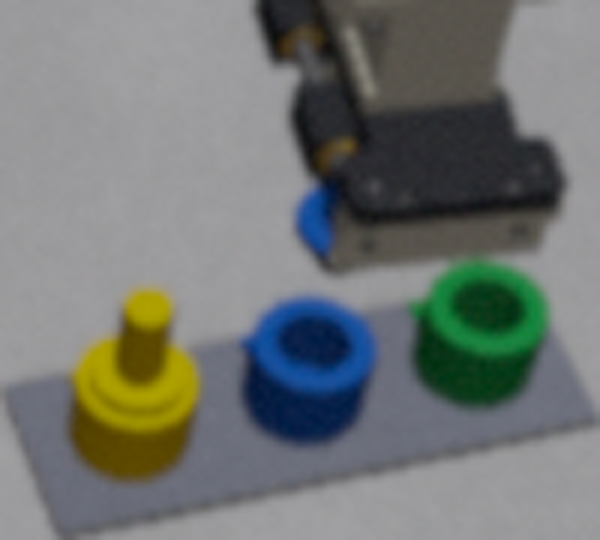

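```bash
python3 - <<'E'
from h import *
D=load('d5')
def p(U,V,s,x,y): return ((U+.5)/s-.5+x,(V+.5)/s-.5+y)
for z in (.166,.168,.170):print(onz(D,*p(316,234,5,240,200),z))
print(onz(D,*p(287,465,5,240,200),.048))
for z in (.124,.126,.128):print('fl',onz(D,*p(305,322,5,240,200),z))
E
```

```text
[0.50555774 0.2640046  0.166     ]
[0.50554407 0.26595634 0.168     ]
[0.50553041 0.26790807 0.17      ]
[0.50557449 0.26920546 0.048     ]
fl [0.50554708 0.26588953 0.124     ]
fl [0.50553468 0.2676601  0.126     ]
fl [0.50552227 0.26943068 0.128     ]
```

>>> step_arm(
  deltas="0.015 0 0 0.015 0 0 0; 0.015 0 0 0.03 0 0 0; 0.015 0 0 0.045 0 0 0; 0.015 0 0 0.055 0 0 0; 0.015 0 0 0.063 0 0 0",
)

```text
time_s: 6.87
tcp_pos: [0.5048, 0.2653, 0.0688]
tool_rot: [0.707, -0.707, 0.0, -0.001]
contact_force: [-0.4, 0.6, -0.6]
opening: 0.249
```

>>> step_arm(
  deltas="0.015 0 0 0 0 0 0; 0.015 0 0 0.003 0 0 0; 0.015 0 0 0.006 0 0 0; 0.015 0 0 0.009 0 0 0; 0.015 0 0 0.009 0 0 0",
)

```text
time_s: 7.28
tcp_pos: [0.5047, 0.2652, 0.0596]
tool_rot: [0.707, -0.707, 0.0, -0.0]
contact_force: [0.7, -0.9, -0.1]
opening: 0.245
```

```bash
python3 - <<'E'
from h import *
grab('side','d6');grab('wrist','w6')
o=sensors.get_obs();print(o['tcp_pos'],o['contact_force'],o['opening'],o['time_s'])
crop('d6',240,200,350,340,5,'c15')
E
```

```text
[0.50458    0.26508318 0.0597443 ] [-0.85657433  0.89510553  0.07233022] 0.24444533913752842 7.3833
```

View pics/c15.png

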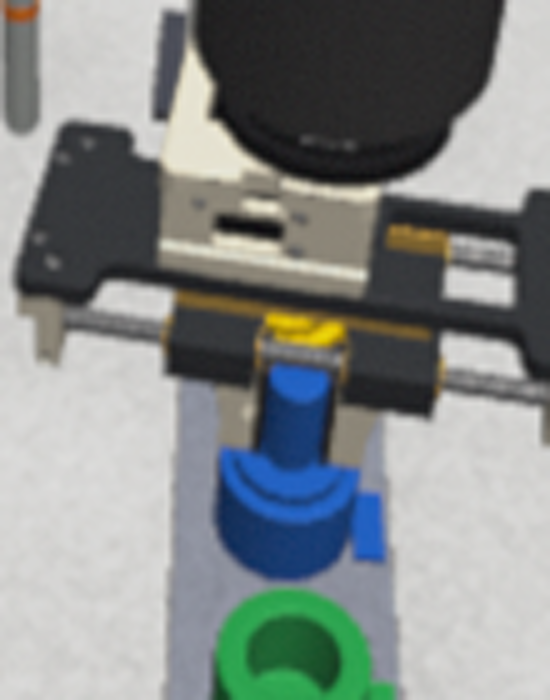

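>>> step_arm(
  deltas="0.015 0 0 0.001 0 0 0; 0.015 0 0 0.001 0 0 0; 0.015 0 0 0.001 0 0 0",
)

```text
time_s: 7.63
tcp_pos: [0.5046, 0.2651, 0.0595]
tool_rot: [0.707, -0.707, 0.0, -0.0]
contact_force: [-2.8, -0.7, 6.4]
opening: 0.244
```

>>> step_arm(
  deltas="0.045 0 0 0 0 0 0; 0.045 0 0 0 0 0 0; 0.045 0 0 0 0 0 0; 0.045 0 0 0 0 0 0; 0.045 0 0 0 0 0 0",
)

```text
time_s: 8.05
tcp_pos: [0.5045, 0.265, 0.0585]
tool_rot: [-0.707, 0.707, 0.0, -0.0]
contact_force: [-0.4, -0.7, 0.8]
opening: 0.503
```

```bash
python3 - <<'E'
from h import *
grab('side','d7')
o=sensors.get_obs();print(o['tcp_pos'],o['contact_force'],o['opening'],o['time_s'])
crop('d7',240,200,350,340,5,'c16')
E
```

```text
[0.50446922 0.26494053 0.05845634] [ 0.02547033 -0.7980043   0.61589354] 0.505936693819714 8.1
```

View pics/c16.png

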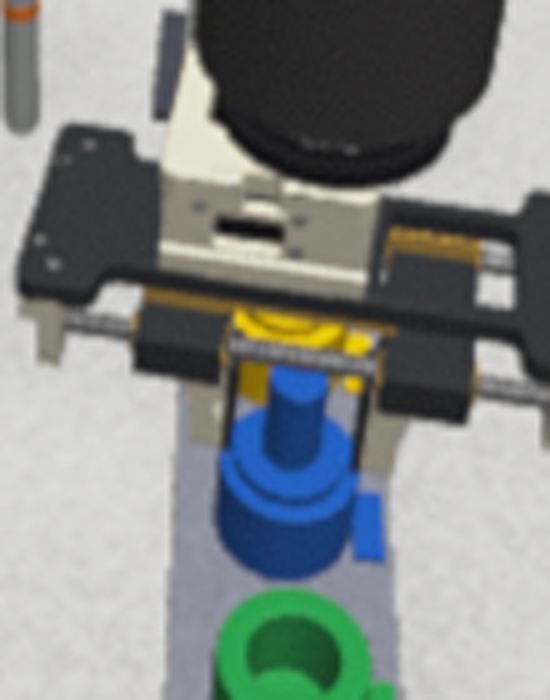

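>>> step_arm(
  deltas="0.05 0 0 -0.01 0 0 0; 0.05 0 0 -0.03 0 0 0; 0.05 0 0 -0.06 0 0 0; 0.05 0 0 -0.1 0 0 0; 0.06 0 0 -0.14 0 0 0",
)

```text
time_s: 8.52
tcp_pos: [0.504, 0.2644, 0.2003]
tool_rot: [0.707, -0.707, 0.0, 0.001]
contact_force: [1.9, 2.1, 0.7]
opening: 0.603
```

>>> step_arm(
  deltas="0.06 0 0 -0.03 0 0 0; 0.06 0.01 -0.002 -0.06 0 0 7; 0.06 0.04 -0.008 -0.08 0 0 14; 0.06 0.07 -0.015 -0.08 0 0 21; 0.06 0.1 -0.02 -0.08 0 0 28",
)

```text
time_s: 8.93
tcp_pos: [0.5251, 0.1645, 0.2813]
tool_rot: [-0.513, 0.858, 0.0, 0.002]
contact_force: [0.0, -0.2, -0.1]
opening: 0.682
```

```bash
python3 - <<'E'
from h import *
o=sensors.get_obs();print(o['tcp_pos'],o['tool_rot'],o['time_s'])
from scipy.spatial.transform import Rotation as R
print(R.from_quat(o['tool_rot']).as_matrix().round(3))
grab('side','d8');crop('d8',240,200,350,340,5,'c17')
E
```

```text
[0.5251302  0.16445078 0.28126472] [-5.12984116e-01  8.58395698e-01  7.78738491e-05  2.02882010e-03] 8.9333
[[-0.474 -0.881  0.003]
 [-0.881  0.474  0.002]
 [-0.004 -0.002 -1.   ]]
```

View pics/c17.png

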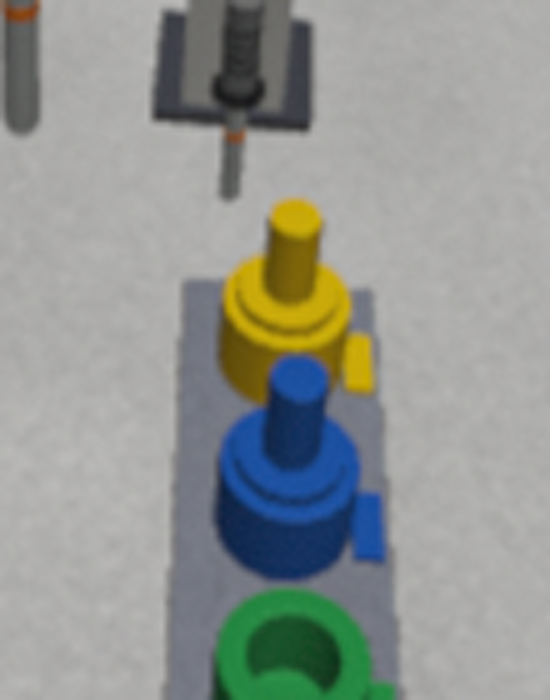

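>>> step_arm(
  deltas="0.06 0.026 -0.021 0 0 0 7; 0.06 0.052 -0.043 0 0 0 14; 0.06 0.078 -0.064 0 0 0 21; 0.06 0.104 -0.086 0 0 0 28; 0.06 0.13 -0.107 0 0 0 35",
)

```text
time_s: 9.4
tcp_pos: [0.5578, -0.0017, 0.2795]
tool_rot: [-0.231, 0.973, -0.0, 0.0]
contact_force: [-0.5, 0.1, -0.2]
opening: 0.679
```

>>> step_arm(
  deltas="0.06 0 0 0 0 0 7; 0.06 0 0 0 0 0 14; 0.06 0 0 0 0 0 21; 0.06 0 0 0 0 0 27; 0.06 0 0 0 0 0 27",
)

```text
time_s: 9.82
tcp_pos: [0.5577, -0.0003, 0.2792]
tool_rot: [0.002, 1.0, 0.0, 0.0]
contact_force: [0.3, 0.3, 0.7]
opening: 0.689
```

>>> step_arm(
  deltas="0.06 0 0 0 0 0 0; 0.06 0 0 0 0 0 0",
)

```text
time_s: 9.98
tcp_pos: [0.5579, -0.0, 0.2789]
tool_rot: [-0.002, 1.0, 0.0, 0.0]
contact_force: [0.5, -0.4, 0.2]
opening: 0.684
```

```bash
python3 - <<'E'
from h import *
o=sensors.get_obs();print(o['tcp_pos'],o['tool_rot'],o['opening'],o['time_s'])
from scipy.spatial.transform import Rotation as R
print(R.from_quat(o['tool_rot']).as_matrix().round(3))
f=grab('wrist','w9');print(proj(f,[[.559,0,.19],[.559,0,.11]]))
E
```

```text
[ 5.57864623e-01 -3.40518664e-06  2.78933318e-01] [-1.85958514e-03  9.99998256e-01  3.87077983e-05  1.68200603e-04] 0.6843251983172279 9.9833
[[-1.    -0.004  0.   ]
 [-0.004  1.     0.   ]
 [-0.     0.    -1.   ]]
[[256.21705525 197.77473045]
 [256.1434769  174.56081252]]
```

View pics/w9.png

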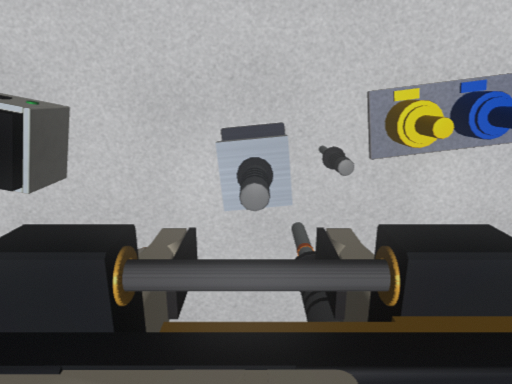

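```bash
python3 - <<'E'
from h import *
i=cv2.imread('pics/w9.png')[115:225,205:305]; i=cv2.resize(i,None,fx=7,fy=7,interpolation=cv2.INTER_CUBIC); cv2.imwrite('pics/c18.png',np.clip(i.astype(float)*1.5,0,255).astype(np.uint8))
E
```

```text
(no output)
```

View pics/c18.png

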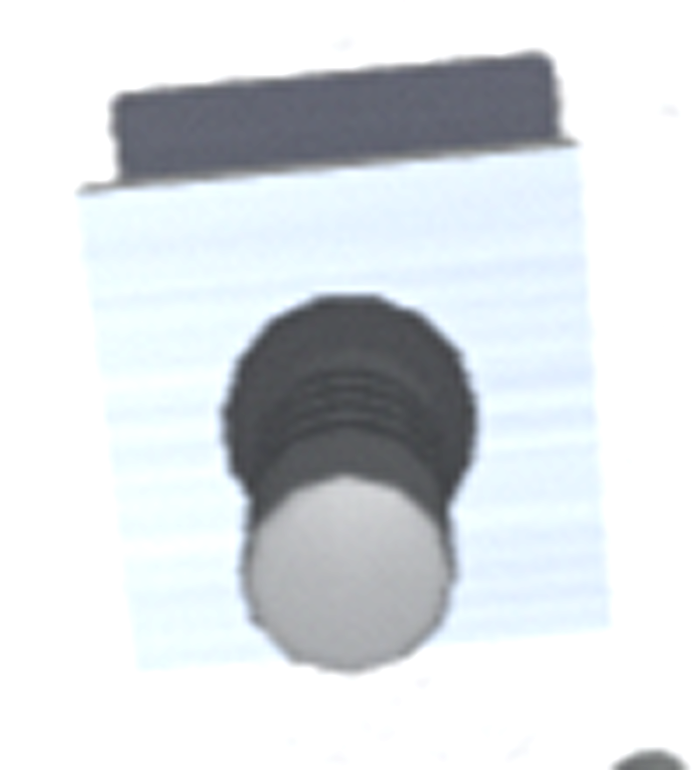

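```bash
python3 - <<'E'
from h import *
f=load('w9');print(f['pose'][:3,3])
def p(U,V): return ((U+.5)/7-.5+205,(V+.5)/7-.5+115)
print('top',onz(f,*p(349,574),.19))
for z in (.1,.11,.116):
  q=[onz(f,*p(*c),z) for c in [(80,190),(580,145),(607,628),(137,667)]]
  print(z,np.mean(q,0),[np.linalg.norm(q[i]-q[(i+1)%4]).round(4) for i in range(4)])
a=onz(f,*p(223,420),.116);b=onz(f,*p(476,420),.116);print('collar',a,b,(a+b)/2)
a=onz(f,*p(246,574),.19);b=onz(f,*p(452,574),.19);print('top d',a,b)
S=load('s1')
E
```

```text
[ 0.48546763 -0.00050749  0.43621946]
top [ 0.55805314 -0.00135935  0.19      ]
0.1 [ 0.56041236 -0.00143997  0.1       ] [np.float64(0.0708), np.float64(0.0716), np.float64(0.0704), np.float64(0.0714)]
0.11 [ 0.55818332 -0.00141223  0.11      ] [np.float64(0.0687), np.float64(0.0694), np.float64(0.0683), np.float64(0.0693)]
0.116 [ 0.55684589 -0.00139559  0.116     ] [np.float64(0.0675), np.float64(0.0681), np.float64(0.067), np.float64(0.068)]
collar [ 0.55772709 -0.01909713  0.116     ] [0.55760057 0.01589629 0.116     ] [ 0.55766383 -0.00160042  0.116     ]
top d [ 0.5580934  -0.01251275  0.19      ] [0.55801288 0.00979414 0.19      ]
```

>>> step_arm(
  deltas="0.06 0 -0.0014 0.02 0 0 0; 0.06 0 -0.0014 0.055 0 0 0; 0.06 0 -0.0014 0.09 0 0 0; 0.06 0 -0.0014 0.12 0 0 0; 0.06 0 -0.0014 0.142 0 0 0",
)

```text
time_s: 10.45
tcp_pos: [0.5566, -0.0015, 0.134]
tool_rot: [-0.001, 1.0, -0.0, -0.001]
contact_force: [-0.2, -0.3, -0.2]
opening: 0.686
```

>>> step_arm(
  deltas="0.06 0 0 0 0 0 0; 0.05 0 0 0 0 0 0; 0.04 0 0 0 0 0 0; 0.03 0 0 0 0 0 0; 0.015 0 0 0 0 0 0",
  grip_force=40,
)

```text
time_s: 10.87
tcp_pos: [0.5589, -0.0011, 0.1384]
tool_rot: [-0.0, 1.0, 0.0, 0.001]
contact_force: [0.5, 0.6, 0.9]
opening: 0.447
```

>>> step_arm(
  deltas="0.015 0 0 0 0 0 0; 0.015 0 0 0 0 0 0; 0.015 0 0 0 0 0 0; 0.015 0 0 0 0 0 0; 0.015 0 0 0 0 0 0",
)

```text
time_s: 11.28
tcp_pos: [0.5583, -0.0013, 0.1373]
tool_rot: [-0.0, 1.0, 0.0, 0.001]
contact_force: [-1.7, 0.7, 6.0]
opening: 0.27
```

>>> step_arm(
  deltas="0.015 0 0 0 0 0 0; 0.015 0 0 0 0 0 0; 0.015 0 0 0 0 0 0",
)

```text
time_s: 11.53
tcp_pos: [0.5582, -0.0013, 0.1373]
tool_rot: [-0.0, 1.0, 0.0, 0.0]
contact_force: [-1.5, 0.5, 5.8]
opening: 0.268
```

```bash
python3 - <<'E'
from h import *
o=sensors.get_obs();print(o['tcp_pos'],o['tool_rot'],o['opening'],o['contact_force'],o['time_s'])
f=grab('side','d10');crop('d10',200,80,360,230,5,'c19')
E
```

```text
[ 0.55824586 -0.0013446   0.1373196 ] [-1.47294839e-04  9.99999875e-01  5.76052635e-05  4.74248268e-04] 0.2678140325379058 [-1.46324389  0.45019687  5.82768413] 11.5333
```

View pics/c19.png

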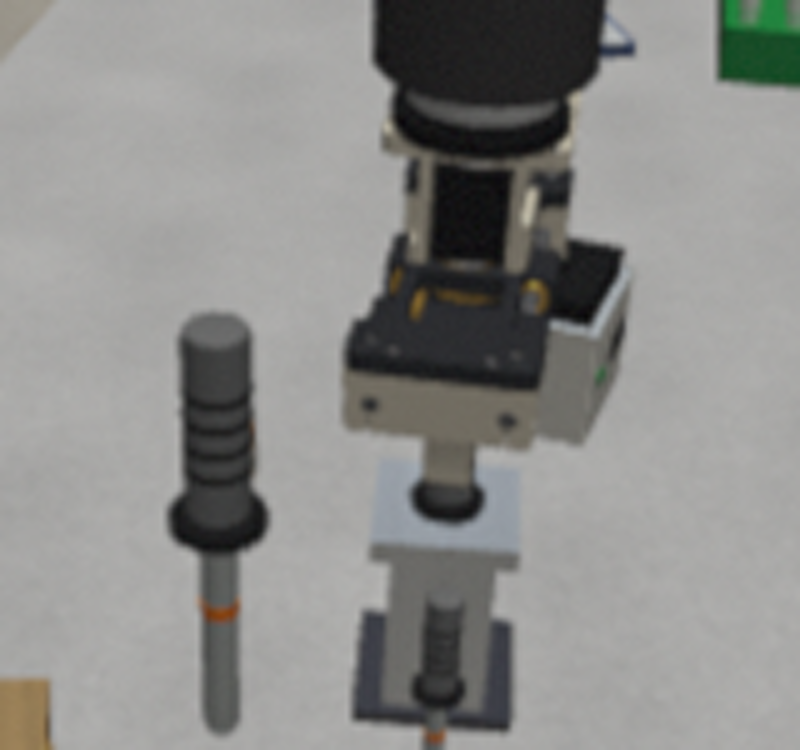

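>>> step_arm(
  deltas="0.015 0 0 -0.005 0 0 0; 0.015 0 0 -0.015 0 0 0; 0.015 0 0 -0.03 0 0 0; 0.015 0 0 -0.05 0 0 0; 0.015 0 0 -0.07 0 0 0",
)

```text
time_s: 12.0
tcp_pos: [0.5574, -0.0016, 0.2074]
tool_rot: [0.0, 1.0, -0.0, -0.001]
contact_force: [1.3, 0.3, -1.7]
opening: 0.27
```

>>> step_arm(
  deltas="0.015 0 0 -0.02 0 0 0; 0.015 0 0 -0.04 0 0 0; 0.015 0 0 -0.06 0 0 0; 0.015 0 0 -0.075 0 0 0; 0.015 0 0 -0.08 0 0 0",
)

```text
time_s: 12.42
tcp_pos: [0.5588, -0.0014, 0.2898]
tool_rot: [-0.0, 1.0, 0.0, 0.002]
contact_force: [0.5, -0.1, -1.6]
opening: 0.272
```

```bash
python3 - <<'E'
from h import *
o=sensors.get_obs();print(o['tcp_pos'],o['tool_rot'],o['opening'],o['contact_force'],o['time_s'])
grab('side','d11');grab('scene','s11');grab('wrist','w11')
E
```

```text
[ 0.55876474 -0.00144244  0.2897917 ] [-1.10373921e-04  9.99998096e-01  3.17128267e-04  1.92214035e-03] 0.2719356302144723 [ 0.4926871  -0.14938554 -1.58401741] 12.4167
```

View pics/d11.png

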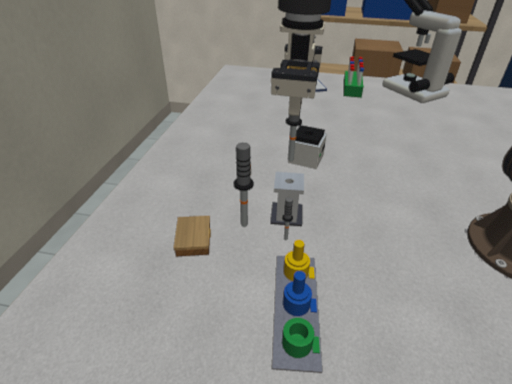

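View pics/s11.png

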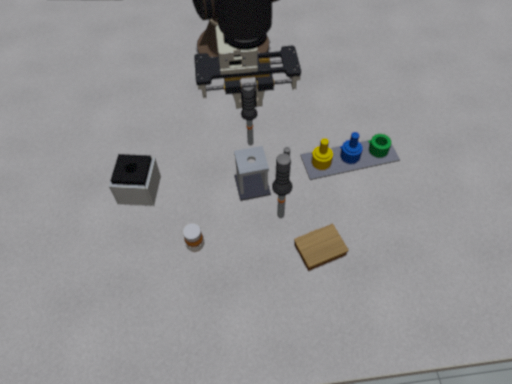

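View pics/w11.png

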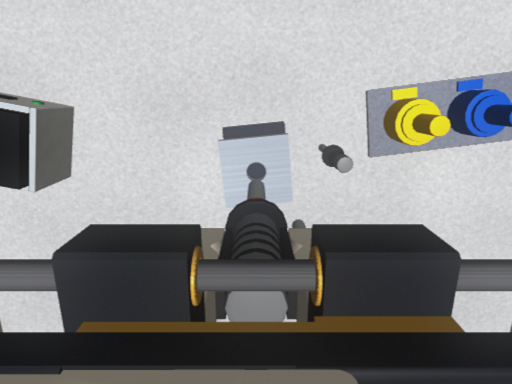

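>>> step_arm(
  deltas="0.015 0.002 -0.02 0 0 0 0; 0.015 0.005 -0.055 0 0 0 0; 0.015 0.008 -0.09 0 0 0 0; 0.015 0.011 -0.13 0 0 0 0; 0.015 0.014 -0.17 0 0 0 0",
)

```text
time_s: 12.98
tcp_pos: [0.5429, -0.1725, 0.285]
tool_rot: [-0.001, 1.0, 0.0, -0.001]
contact_force: [1.4, 0.1, -2.2]
opening: 0.265
```

>>> step_arm(
  deltas="0.015 0.003 -0.035 0 0 0 0; 0.015 0.006 -0.07 0 0 0 0; 0.015 0.008 -0.095 0 0 0 0; 0.015 0.0095 -0.11 0 0 0 0; 0.015 0.0095 -0.1166 0 0 0 0",
)

```text
time_s: 13.4
tcp_pos: [0.5331, -0.29, 0.2844]
tool_rot: [0.001, 1.0, 0.0, -0.002]
contact_force: [-0.2, 0.6, -2.5]
opening: 0.269
```

>>> step_arm(
  deltas="0.015 0 0 0 0 0 0; 0.015 0 0 0 0 0 0; 0.015 0 0 0 0 0 0; 0.015 0 0 0 0 0 0; 0.015 0 0 0 0 0 0",
)

```text
time_s: 13.82
tcp_pos: [0.5347, -0.2871, 0.2867]
tool_rot: [-0.001, 1.0, 0.0, 0.0]
contact_force: [-0.3, 0.7, -1.0]
opening: 0.267
```

```bash
cat > e.py <<'E'
from h import *
import sys
t=sys.argv[1]
o=sensors.get_obs();print(o['tcp_pos'],o['tool_rot'],o['opening'],o['contact_force'],o['time_s'])
grab('side','d'+t);grab('scene','s'+t);grab('wrist','w'+t)
def en(tag,x0,y0,x1,y1,s,out,g):
    i=cv2.imread(f'pics/{tag}.png')[y0:y1,x0:x1]; i=cv2.resize(i,None,fx=s,fy=s,interpolation=cv2.INTER_CUBIC).astype(float)/255
    cv2.imwrite(f'pics/{out}.png',(255*np.clip(i,0,1)**g).astype(np.uint8))
en('w'+t,195,95,315,245,5,'cw'+t,.5)
en('d'+t,265,65,345,170,7,'cd'+t,.5)
en('s'+t,95,90,195,215,6,'cs'+t,.5)
E
python3 e.py 12
```

```text
[ 0.53469965 -0.28707146  0.28669513] [-6.64527086e-04  9.99999764e-01  3.23370846e-05  1.70008590e-04] 0.26741075421179183 [-0.32200874  0.71323049 -1.00287666] 13.8167
```

View pics/cw12.png

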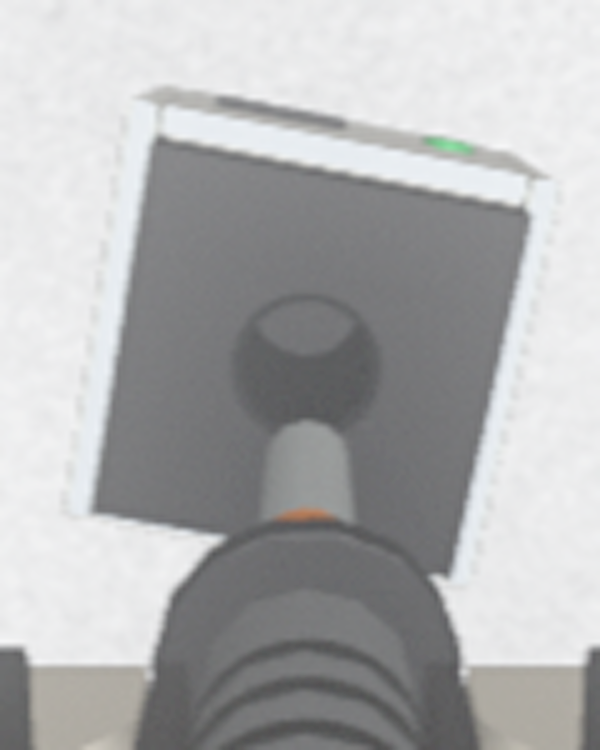

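View pics/cd12.png

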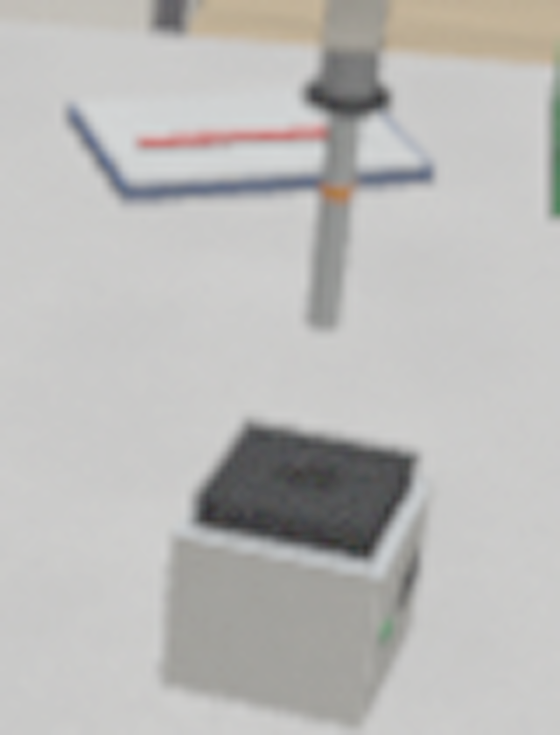

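View pics/cs12.png

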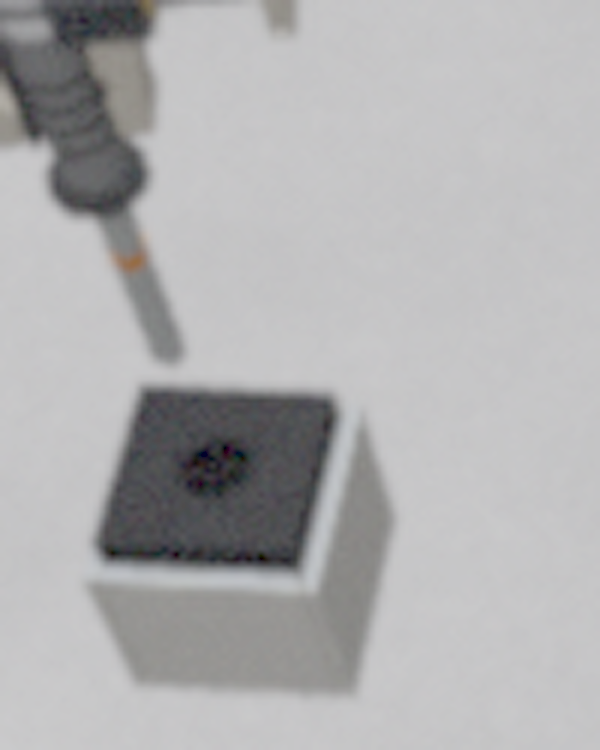

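```bash
cat > m.py <<'E'
from h import *
def p(U,V,s,x,y): return ((U+.5)/s-.5+x,(V+.5)/s-.5+y)
def inv(P,s,x,y): return (P-[x,y]+.5)*s-.5
th=np.linspace(0,2*np.pi,181)
def circ(c,r): return np.c_[c[0]+r*np.cos(th),c[1]+r*np.sin(th),np.full(181,c[2])]
E
python3 - <<'E'
from m import *
f=load('w12');a=(5,195,95)
b=onz(f,*p(307,366,*a),.095);print('bore',b)
print('bore check',inv(proj(f,circ(b,.014)),*a).min(0),inv(proj(f,circ(b,.014)),*a).max(0))
t=[.5347,-.2873,.1644]
q=inv(proj(f,circ(t,.007)),*a);print('tip',q.min(0),q.max(0))
# rod outline at band z+60, collar
q=inv(proj(f,circ([t[0],t[1],t[2]+.057],.007)),*a);print('bandlow',q.min(0),q.max(0))
q=inv(proj(f,circ([t[0],t[1],t[2]+.095],.018)),*a);print('collar',q.min(0),q.max(0))
for cam,tag,a,pt in [('s','s12',(6,95,90),None),('d','d12',(7,265,65),None)]:
  f=load(tag)
  P=np.array([[t[0],t[1],t[2]],[t[0],t[1],t[2]+.06],[t[0],t[1],t[2]+.098],[b[0],b[1],.095]])
  print(cam,inv(proj(f,P),*a).round(1).tolist())
E
```

```text
bore [ 0.53369715 -0.28746658  0.095     ]
bore check [240.30847031 299.80188258] [373.69001908 430.81124951]
tip [267.02809089 413.5644338 ] [349.09143376 493.02217123]
bandlow [257.73770797 508.42081816] [359.06129163 604.86505462]
collar [154.25919376 509.85959456] [463.21027734 799.06439221]
s [[165.6, 355.8], [122.8, 249.0], [93.4, 175.8], [210.0, 465.3]]
d [[325.0, 324.1], [340.0, 186.5], [350.0, 94.1], [311.2, 472.0]]
```

>>> step_arm(
  deltas="0.015 0.0013 0 0.008 0 0 0; 0.015 0.0013 0 0.018 0 0 0; 0.015 0.0013 0 0.03 0 0 0; 0.015 0.0013 0 0.04 0 0 0; 0.015 0.0013 0 0.046 0 0 0",
)

```text
time_s: 14.38
tcp_pos: [0.5323, -0.2877, 0.2383]
tool_rot: [0.0, 1.0, 0.0, -0.001]
contact_force: [-0.5, 0.7, -1.8]
opening: 0.264
```

>>> step_arm(
  deltas="0.015 0 0 0 0 0 0; 0.015 0 0 0 0 0 0; 0.015 0 0 0 0 0 0; 0.015 0 0 0 0 0 0",
)

```text
time_s: 14.72
tcp_pos: [0.5335, -0.2882, 0.2412]
tool_rot: [-0.0, 1.0, -0.0, 0.001]
contact_force: [0.9, -0.1, -1.7]
opening: 0.269
```

```bash
python3 e.py 13
```

```text
[ 0.53350294 -0.28818176  0.24123474] [-4.35036985e-05  9.99999839e-01 -1.92733934e-04  5.31403967e-04] 0.2685470862761466 [ 0.85849965 -0.12048527 -1.66540643] 14.7167
```

View pics/cw13.png

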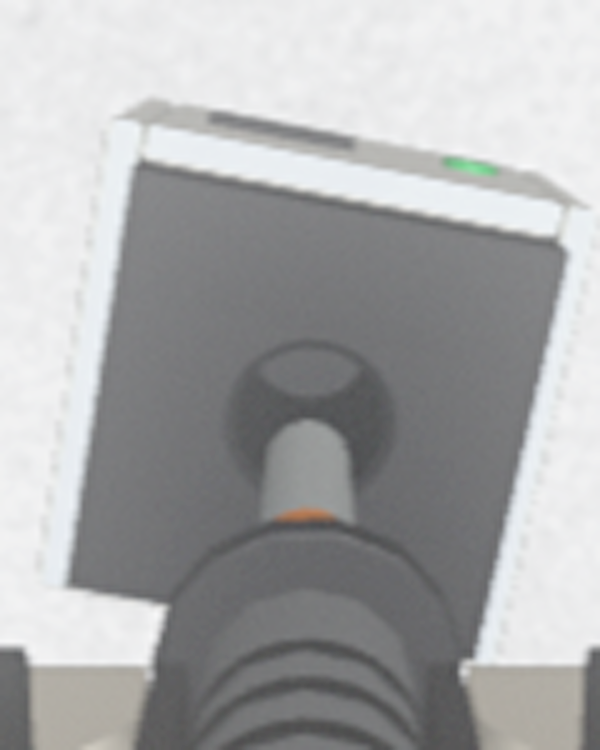

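View pics/cd13.png

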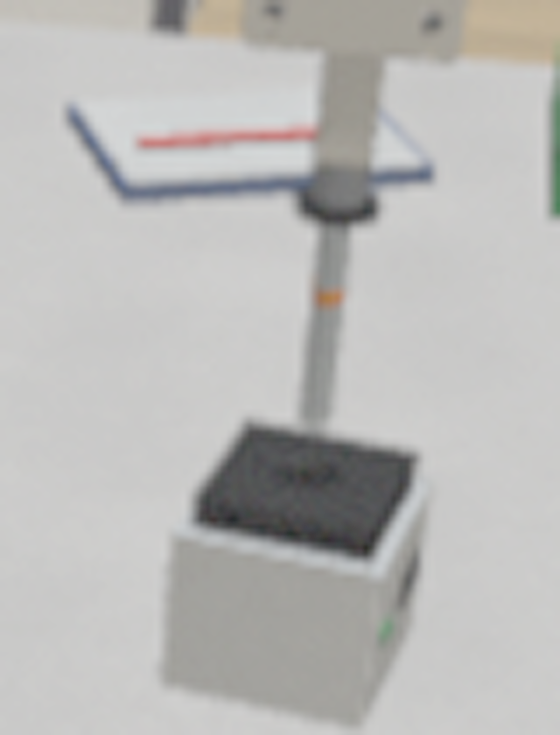

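View pics/cs13.png

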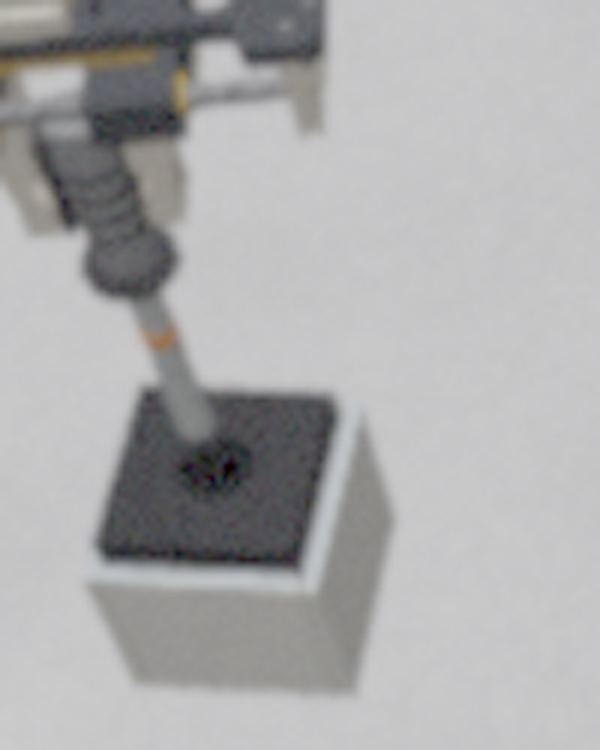

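```bash
python3 - <<'E'
from m import *
f=load('w13');a=(5,195,95)
b=onz(f,*p(309.5,425,*a),.095);print('bore',b)
q=inv(proj(f,circ(b,.014)),*a);print(q.min(0),q.max(0))
t=sensors.get_obs()['tcp_pos'].copy();t[2]-=.1223;print(t)
for dx in (0,.001,.002):
  q=inv(proj(f,circ(t+[dx,0,0],.007)),*a);print('tip',q.min(0),q.max(0))
c=t+[0,0,.101];q=inv(proj(f,circ(c,.018)),*a);print('collar',q.min(0),q.max(0))
for tag,a in [('s13',(6,95,90)),('d13',(7,265,65))]:
  f=load(tag)
  P=np.array([t,t+[0,0,.06],t+[0,0,.098],[b[0],b[1],.095]])
  print(tag,inv(proj(f,P),*a).round(1).tolist())
E
```

```text
bore [ 0.53426616 -0.28786553  0.095     ]
[233.51572972 350.19281235] [385.48594765 498.02034724]
[ 0.53333322 -0.2880645   0.11874475]
tip [267.49534158 412.42433182] [349.56270257 491.8883753 ]
tip [267.53219501 418.16952871] [349.52310025 497.48557399]
tip [267.56897985 423.90396073] [349.48357165 503.07242089]
collar [150.14003524 524.05271608] [468.41769583 820.99535527]
s13 [[193.7, 427.9], [153.8, 328.6], [126.5, 260.6], [208.9, 466.5]]
d13 [[317.5, 422.2], [331.9, 291.7], [341.5, 204.2], [310.0, 471.4]]
```

>>> step_arm(
  deltas="0.015 0 0 0.006 0 0 0; 0.015 0 0 0.014 0 0 0; 0.015 0 0 0.022 0 0 0; 0.015 0 0 0.029 0 0 0; 0.015 0 0 0.034 0 0 0",
)

```text
time_s: 15.28
tcp_pos: [0.5325, -0.2878, 0.2049]
tool_rot: [0.0, 1.0, 0.0, -0.001]
contact_force: [0.0, 0.2, -2.0]
opening: 0.266
```

>>> step_arm(
  deltas="0.015 0 0 0 0 0 0; 0.015 0 0 0 0 0 0; 0.015 0 0 0 0 0 0; 0.015 0 0 0 0 0 0",
)

```text
time_s: 15.62
tcp_pos: [0.5334, -0.2882, 0.207]
tool_rot: [0.0, 1.0, -0.0, 0.0]
contact_force: [-0.0, -0.2, -1.7]
opening: 0.267
```

```bash
python3 e.py 14
```

```text
[ 0.53340759 -0.28815666  0.20701752] [ 2.54631713e-07  9.99999924e-01 -1.31428776e-04  3.67217263e-04] 0.26727344769852995 [-0.00712682 -0.24268348 -1.67923708] 15.6167
```

View pics/cw14.png

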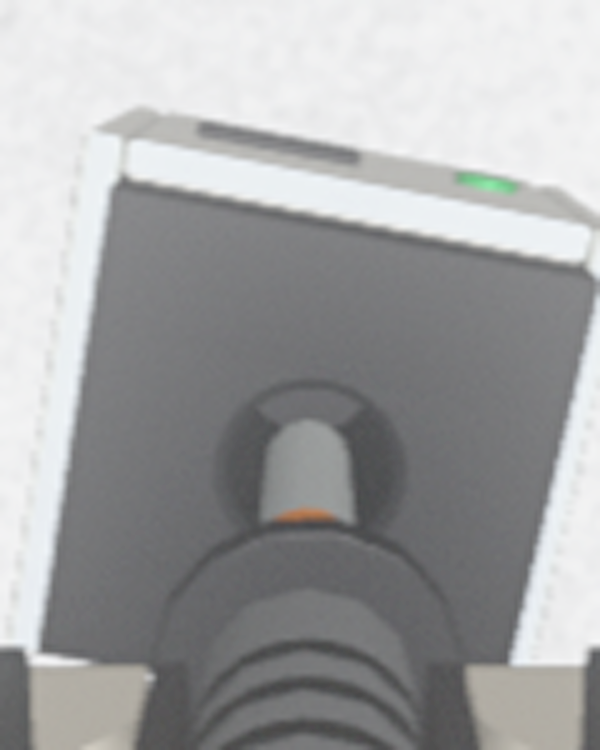

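View pics/cs14.png

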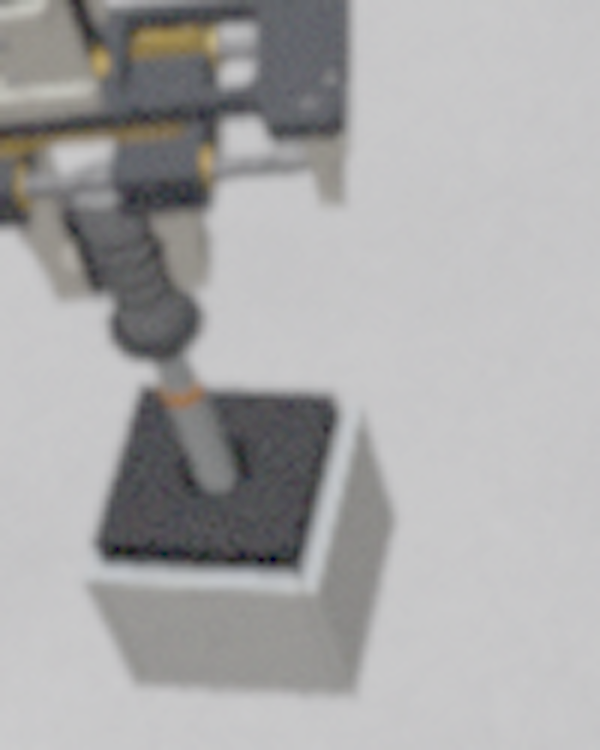

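View pics/cd14.png

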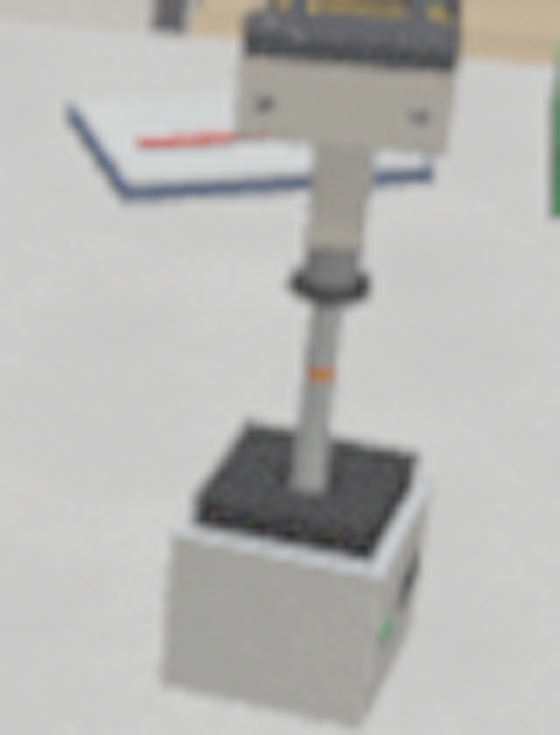

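```bash
python3 - <<'E'
from m import *
f=load('w14');a=(5,195,95)
b=onz(f,*p(310.5,474,*a),.095);print('bore',b)
for r in (.014,.0155,.016,.0165,.017):
  q=inv(proj(f,circ(b,r)),*a);print(r,q.min(0),q.max(0))
t=sensors.get_obs()['tcp_pos'].copy();t[2]-=.1223;print(t)
for dx in (0,.001,.002):
  q=inv(proj(f,circ(t+[dx,0,0],.007)),*a);print('tip',q.min(0),q.max(0))
for tag,a in [('s14',(6,95,90)),('d14',(7,265,65))]:
  f=load(tag)
  P=np.array([t,t+[0,0,.06],t+[0,0,.098],[b[0],b[1],.095]])
  print(tag,inv(proj(f,P),*a).round(1).tolist())
E
```

```text
bore [ 0.53422759 -0.28771086  0.095     ]
0.014 [225.56051907 390.92212806] [395.4409802  554.86473955]
0.0155 [216.45994932 381.88587343] [404.54188843 563.40123404]
0.016 [213.4264299  378.86788875] [407.57552834 566.24132806]
0.0165 [210.39291238 375.84694695] [410.60917015 569.07872642]
0.017 [207.35939678 372.82304367] [413.64281388 571.91343296]
[ 0.53328995 -0.28809237  0.08464122]
tip [267.10381269 412.73746393] [349.183649   492.21471544]
tip [267.14088669 418.48356229] [349.14431432 497.81290456]
tip [267.17789174 424.21890239] [349.10505281 503.40074795]
s14 [[214.7, 480.3], [176.9, 386.1], [151.0, 321.7], [209.3, 466.4]]
d14 [[309.9, 492.5], [323.7, 366.9], [333.0, 282.9], [310.0, 471.6]]
```

>>> step_arm(
  deltas="0.015 0 0 0.006 0 0 0; 0.015 0 0 0.014 0 0 0; 0.015 0 0 0.022 0 0 0; 0.015 0 0 0.03 0 0 0; 0.015 0 0 0.037 0 0 0",
)

```text
time_s: 16.18
tcp_pos: [0.5327, -0.2879, 0.1681]
tool_rot: [0.0, 1.0, 0.0, -0.001]
contact_force: [0.3, 0.1, -2.0]
opening: 0.265
```

>>> step_arm(
  deltas="0.015 0 0 0.005 0 0 0; 0.015 0 0 0.009 0 0 0; 0.015 0 0 0.012 0 0 0; 0.015 0 0 0.0125 0 0 0; 0.015 0 0 0.0125 0 0 0",
)

```text
time_s: 16.6
tcp_pos: [0.5332, -0.2881, 0.157]
tool_rot: [-0.0, 1.0, -0.0, -0.0]
contact_force: [-0.0, 0.4, -1.5]
opening: 0.265
```

>>> step_arm(
  deltas="0.015 0 0 0 0 0 0; 0.015 0 0 0 0 0 0; 0.015 0 0 0 0 0 0; 0.015 0 0 0 0 0 0; 0.015 0 0 0 0 0 0",
)

```text
time_s: 17.02
tcp_pos: [0.5332, -0.2881, 0.1573]
tool_rot: [0.0, 1.0, -0.0, 0.0]
contact_force: [-0.2, -0.0, -1.5]
opening: 0.266
```

```bash
python3 e.py 15
```

```text
[ 0.53319123 -0.28805345  0.15726865] [ 1.31394445e-05  9.99999986e-01 -3.41927912e-05  1.61624188e-04] 0.26646957239223773 [-0.24893381 -0.02346842 -1.46208122] 17.0167
```

View pics/cw15.png

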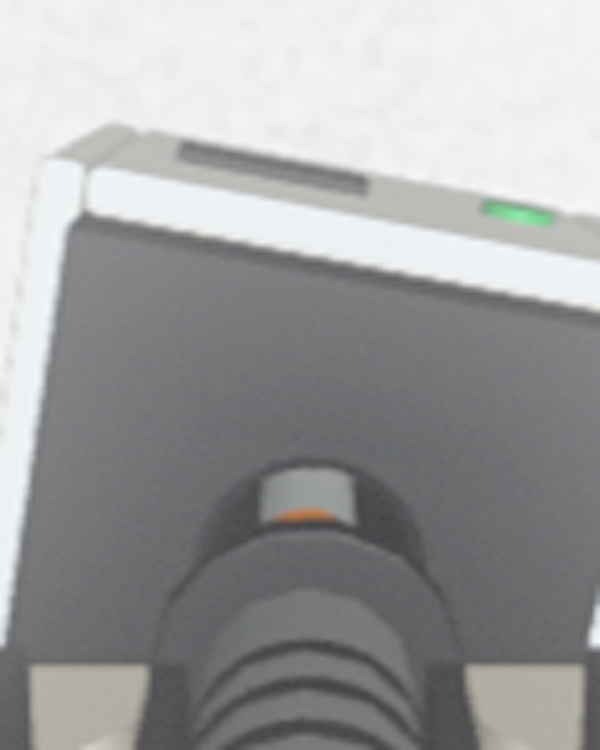

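View pics/cs15.png

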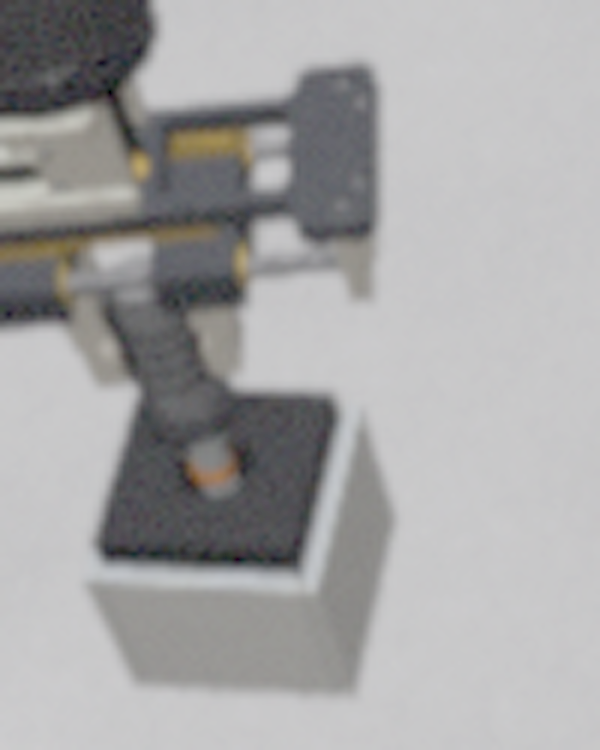

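View pics/cd15.png

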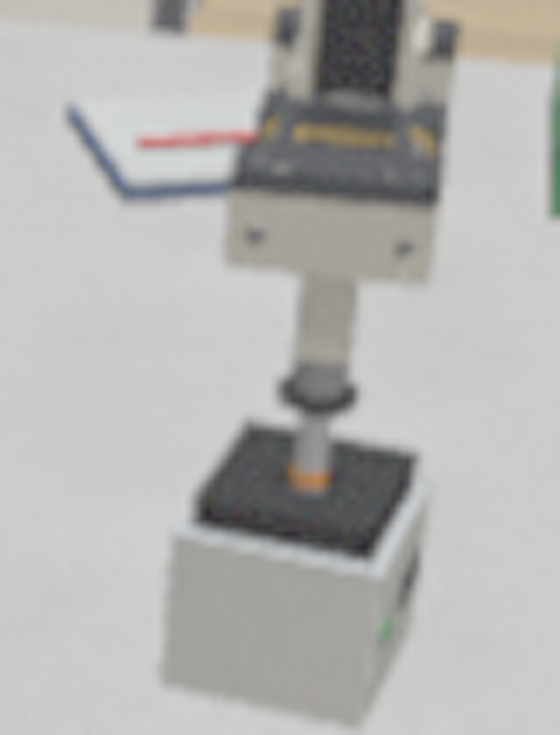

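```bash
python3 - <<'E'
from h import *
o=sensors.get_obs();print(np.abs(o['joint_velocities']).max(),o['opening'])
a=load('s1')['frame'].astype(int);b=load('s15')['frame'].astype(int)
for n,(x0,y0,x1,y1) in dict(box=(285,215,355,275),jar=(175,215,212,255),yellow=(308,130,335,175)).items():
  print(n,np.abs(a-b)[y0:y1,x0:x1].mean(),np.abs(a-b)[y0:y1,x0:x1].max())
crop('d15',180,200,340,370,4,'fin')
E
```

```text
0.003250592423001486 0.27189978847197
box 2.056349206349206 9
jar 2.120045045045045 12
yellow 1.8609053497942387 13
```

View pics/fin.png

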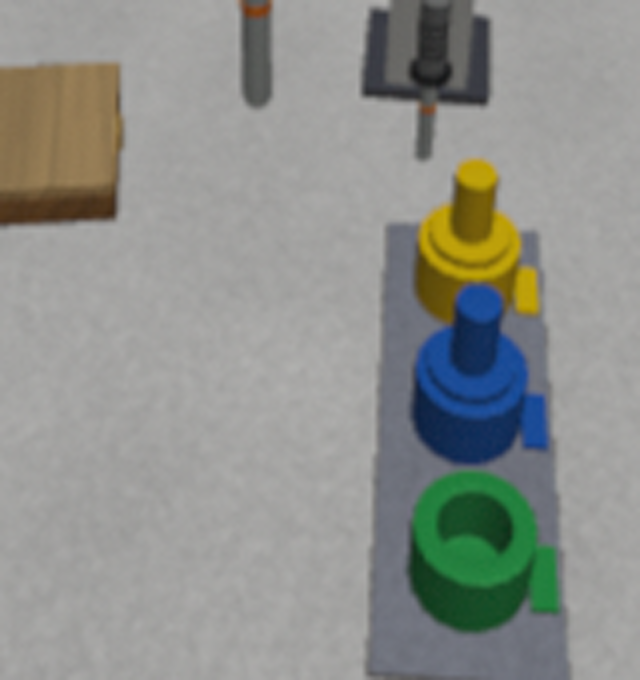

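```bash
python3 -c "
from h import *
print(finish_job())"
```

```text
the job is handed in; nothing more can be done
None
```

The job is handed in. The blue plug is seated upright in the blue socket and let go. The 175 mm wand from the stand is held upright in the well with its orange band level with the mouth. There were three wands in view. I took the one hanging in the stand because its 36 mm collar and 24 mm handle fit, and left the larger and smaller ones standing nearby alone.

**Wand position at the end:** the wrist image put the rod within about 0.5 mm of the bore's centre. The band came out at z ≈ 0.095 m, worked out from the gripper height. The side and scene cameras showed it upright to within about 0.01 rad.

**Contact and drops:** no contact with the well showed in the force readings or pictures. The plug was lowered until it rested on the rim before I opened the fingers.

**Things to leave alone:** the slide box, jar and yellow plug look unchanged between the early and final scene pictures.

**Disagreements between cameras:**
- They differed by 2–5 mm in y, so I steered by the wrist camera and by positions measured within a single image.
- The mouth measured about 32 mm wide in the wrist camera, against the stated 28 mm. I took this for a chamfer.
- The stand's top plate measured about 69 mm against the stated 80 mm.

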